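Load power modules into a tab-locked test rack

ROBOT

A 6-joint arm with a two-finger parallel gripper is mounted at the origin on the work surface. World frame = base frame: x ahead of the robot, y to its left, z up, the work surface at z = 0. Lengths are in mm, angles in degrees, forces in N, time in s.
With the tool pointing down it reaches from about 350 to 875 mm from the base axis. Payload 15.5 kg.
Tool frame: the origin (TCP) lies at the very end of the fingers, on their centre line; the grasp point (between the pads) lies 19 mm behind it (arm.tcp_to_grasp is the distance from the TCP to the grasp point, in mm); z points along the fingers, y is the direction in which the jaws open and shut (so a half turn about z gives the same grasp; the last joint's range is limited). The gripper opens to 85 mm and grips with 20 to 120 N. Pads are 22 mm wide; open, the fingers measure 114 mm over their backs; the gripper's body (76 mm by 85 mm) begins 54 mm behind the grasp point. The pads swing forward as they close: fully open they stand 13 mm farther back than shut.
Start: joints at [61.45, 28.281, 77.091, -0, 74.628, -5.472], TCP at [244.993, 574.983, 231.277] pointing down, gripper open.
Joint ranges: [-166.48, 166.48], [-47.26, 123.95], [12.59, 153.08], [-70.14, 250.14], [6.76, 159.57], [-176.63, 176.63]. Speed limits (degrees/s): [108.29, 108.29, 147.25, 172.46, 172.46, 172.46].

INTERFACE

Orientations are given as a 3x3 rotation matrix whose columns are the frame's x, y, z axes.
In Python, from station import arm gives the robot as it stands. Calls block until the motion is done:
- arm.move_ptp(position, orientation): joint-space move of the TCP to a pose.
- arm.servo_line(position, rotation=None, feed=150, contact_N=None): straight line of the TCP; rotation=None keeps the orientation; feed is the mean speed in mm/s. With contact_N (N) it stops when the force on the tool has changed by that much, and returns True; else False.
- arm.move_joints(angles): joint-space move.
- arm.open_gripper() and arm.grasp(): open the fingers fully, or close them until they stop; the grip force is fixed at half the most.
- arm.wait(seconds).
- arm.solve_ik(position, orientation): joint angles nearest the present ones, or None.
- arm.observe(): the state.
- arm.get_image(name): name is "side" or "top" or "wrist"; returns a dict with "img" (384x512x3 uint8, red, green, blue), "z_map" (384x512 float32, mm along the optical axis (not along the pixel's ray), 0 where there is no reading), "mtx" (3x3 intrinsics, pixels), "position" and "rotation" of the camera in the world; the wrist camera has in their place "tool_from_camera" (4x4, takes a point from camera to tool coordinates, whose origin is the TCP and whose axes are the flange's). Camera axes: x right, y up, looking along -z (the intrinsics and any distortion apply to the point x, -y, -z); pixel columns grow to the right and rows downward; lengths in mm; the calibration is good to about 2 mm. The wrist camera is an equidistant fisheye: a pixel r from the principal point sees the ray r / f radians off the axis. A picture is of the moment at which its call begins: read the wrist's pose just before it.
A pose or a line that the arm cannot do raises arm.PlanningError and nothing moves.
- arm.job_done(): hands the job in, once; it reports no verdict.
Trained networks look in the newest picture that a camera, given by its name, has taken for a name from the list of things; names that differ only in an ending like _2 or _b are one class to them, and where a whole thing is asked for, a point or a joint stands for the part that bears it (a point fixed in the world has none). Each returns a list of dicts, best first, with "conf" (0 to 1); they miss things now and then, are a little off and sometimes report something else, mostly with a low value. They report only what shows in the picture. A call takes as long as a camera call. They do not tell look-alikes from the thing itself.
- arm.boxes_of(camera, query): "xyz" ([x, y, z] in mm, in world coordinates, good to about 4 mm: the middle of the surface that is visible of it).
The state is a dict: "time_s": time; "qpos": joint angles; "qvel": joint speeds; "joint_efforts": joint torques, N m; "tcp_pos": TCP position; "eef_rot": TCP orientation; "wrist_force": force on the tool from outside, world axes, zero at the start; "torque": the same for the moment, N m; "grip_width": finger opening in mm.
Only numpy, scipy, OpenCV 4.12 (cv2) and the standard library are available. Lean on these libraries where they do the work, as an engineer would, in place of code of your own. Each camera call takes 0.05 s, during which the arm holds its last target.

TASK

Squeeze both red release tabs of the test rack's knob and turn it counter-clockwise to its stop, so that the yellow keeper bar is swung fully clear of the slots. Then stand every power module that lies on the bench upright on its short end in the rack, one to a slot, and finally squeeze the tabs again and turn the knob fully back, so that the bar is home over the modules. Leave the tape roll, the mug and the wrench where they are.

Things in the scene. Friction and masses are not known exactly. Their poses are not given: they have to be found in the camera images.
- rack: Slotted test rack fixed to the bench; place and yaw (90 +- 15 deg) vary. Origin on the bench under the knob's axis; x, y level, z up. A row of four slots runs along its -x, centres at x = -65, -107, -149, -191 mm, y = 0; each is 34 mm long in x. Slot floor 6 mm above the bench. At the origin a grey post, 72 mm across, 110 mm high, carries the knob.
- slots_mid (a point): Middle of the row of slots (rack x = -128 mm), on the slot floor, axes as the rack's. Slots are parted by five white upright fins 8 mm thick, 40 mm wide in y, tops 61 mm above the bench. Side lips: inner faces at y = -37 and 37 mm, outer faces at 43 mm, tops 20 mm above the bench.
- knob (a joint): Selector knob with yellow keeper bar, turning about the vertical through the rack's origin. 0 = locked, bar over the slots along the rack's -x; grows counter-clockwise seen from above to the stop at 1.40 rad = open, bar on the rack's -y side. Turns easily (0.06 N m), stays where left. Teeth hold it within 0.1 rad of either end, and stop it short of an end, unless both tabs are squeezed in over 5 mm.
- tab_left (a joint): Travel of one red release tab, m: 0 = out, 0.007 = fully squeezed in. Sprung: 3 N to start, 6 N fully in; springs out when let go.
- tab_right (a joint): The same for the opposite red tab.
- knob_grip (a point): On the knob's axis at mid-height of the red tabs, 159 mm above the bench; turns with the knob. Its y axis runs through both tabs: pinch along it (with the knob at 0 it is the rack's y). Outer tab faces 60 mm apart when out, 46 mm when squeezed; each 34 mm wide, from 142 to 176 mm above the bench. Black core between them, 34 x 24 mm, top at 173 mm.
- bar_end (a point): Near the free end of the keeper bar, 210 mm from the knob's axis (the bar ends at 216 mm), 128 mm above the bench. Bar 20 mm wide, 10 mm thick, underside 123 mm above the bench.
- module1_center (a point): Power module, grey flat box with green faces, 100 (x) x 62 (y) x 26 mm (z), about 0.22 kg, may be absent. Its centre; at the start it lies flat on the bench, its x axis (long side) level and roughly along the robot's left-right. In a slot it stands on end: x axis vertical (either end up), 26 mm side along the rack's x, centre 56 mm above the bench.
- module2_center (a point): Power module, grey flat box with green faces, 100 (x) x 62 (y) x 26 mm (z), about 0.22 kg, may be absent. Its centre; at the start it lies flat on the bench, its x axis (long side) level and roughly along the robot's left-right. In a slot it stands on end: x axis vertical (either end up), 26 mm side along the rack's x, centre 56 mm above the bench.
- module3_center (a point): Power module, grey flat box with green faces, 100 (x) x 62 (y) x 26 mm (z), about 0.22 kg, may be absent. Its centre; at the start it lies flat on the bench, its x axis (long side) level and roughly along the robot's left-right. In a slot it stands on end: x axis vertical (either end up), 26 mm side along the rack's x, centre 56 mm above the bench.
- module4_center (a point): Power module, grey flat box with green faces, 100 (x) x 62 (y) x 26 mm (z), about 0.22 kg, may be absent. Its centre; at the start it lies flat on the bench, its x axis (long side) level and roughly along the robot's left-right. In a slot it stands on end: x axis vertical (either end up), 26 mm side along the rack's x, centre 56 mm above the bench.
- tape_roll: Bystander, leave alone: black tape roll, 90 across, 22 high (mm). Origin at its underside.
- mug: Bystander, leave alone: blue mug, 80 across, 90 high (mm). Origin at its underside.
- wrench: Bystander, leave alone: steel wrench, 170 long, lying (mm). Origin at its underside.
Not all that is in view belongs to the job. Leave any pink look-alike of the part that bears module1_center alone.

How it is judged:
By the outcome, as a careful person would: the job done as asked, in the order asked, and still so for the second after the job is handed in, with the robot touching nothing.
Of module1, module2, module3, module4 only 3 to 4 are there at a start; the rules pass over those that are not, and their reading is None.
At some moment in a run one of module1, module2, module3, module4 may be knocked a few centimetres aside while the robot is not near it.
It also fails if it takes over 210 s, if anything falls off the work surface, if the arm or the gripper's body presses on something with over 40 N, if the wrist force passes 120 N, or if a joint passes its speed limit or range.

## Working session

There is one attempt and no reset: what is moved stays moved. The work goes in short steps, each a Python script; the robot and the scene stay as the last script left them, time stands still between calls to the robot, and variables do not carry over. Pictures are saved under pics/ and viewed, and the job is handed in when it is done.

```bash
ls; mkdir -p pics
cat > h.py <<'E'
import numpy as np, cv2
from station import arm
def save(n,img,s=1):
    im=cv2.cvtColor(img,cv2.COLOR_RGB2BGR)
    if s!=1: im=cv2.resize(im,None,fx=s,fy=s,interpolation=cv2.INTER_CUBIC)
    cv2.imwrite('pics/'+n+'.png',im)
def cloud(d):
    z=d['z_map'];K=d['mtx'];v,u=np.mgrid[0:z.shape[0],0:z.shape[1]]
    P=np.stack([(u-K[0,2])/K[0,0]*z,-(v-K[1,2])/K[1,1]*z,-z],-1)
    W=P@np.array(d['rotation']).T+np.array(d['position'])
    W[z<=0]=np.nan
    return W
E
python3 - <<'E'
from h import *
o=arm.observe(); print({k:np.round(v,2).tolist() for k,v in o.items()})
for n in ['top','side']:
    d=arm.get_image(n); save(n+'0',d['img'],1.5); print(n,d['position'],np.round(d['rotation'],2).tolist(),d['mtx'].tolist() if hasattr(d['mtx'],'tolist') else d['mtx'])
    for q in ['rack','knob','knob_grip','bar_end','module1_center','tab_left','mug','tape_roll','wrench']:
        print(q,[(np.round(b['xyz']).tolist(),round(b['conf'],2)) for b in arm.boxes_of(n,q)])
E
```

```text
pics
{'time_s': 0.0, 'qpos': [61.45, 28.32, 77.13, -0.0, 74.63, -5.47], 'qvel': [0.0, -0.03, -0.08, 0.01, 0.04, 0.03], 'joint_efforts': [0.0, -88.22, -38.39, -0.0, 0.01, 0.0], 'tcp_pos': [244.83, 574.64, 230.67], 'eef_rot': [[-0.92, 0.39, -0.0], [0.39, 0.92, -0.0], [0.0, -0.0, -1.0]], 'wrist_force': [-0.31, 0.35, 0.91], 'torque': [0.01, 0.01, 0.03], 'grip_width': 85.27}
top [ 368.48608557   43.76083849 1422.22507903] [[-0.01, 0.99, -0.11], [-1.0, -0.01, 0.0], [0.0, 0.11, 0.99]] [[450.6502543870833, 0.0, 251.23275927818528], [0.0, 450.6502543870833, 194.39408678516216], [0.0, 0.0, 1.0]]
rack [([558.0, 183.0, 19.0], 0.71)]
knob [([564.0, 218.0, 127.0], 0.61)]
knob_grip [([563.0, 214.0, 136.0], 0.91)]
bar_end [([565.0, 217.0, 131.0], 0.93)]
module1_center [([426.0, -141.0, 28.0], 0.78), ([681.0, -57.0, 27.0], 0.78), ([434.0, -314.0, 30.0], 0.63)]
tab_left [([541.0, 273.0, 179.0], 0.61), ([562.0, 217.0, 135.0], 0.57), ([393.0, 412.0, 7.0], 0.25)]
mug [([493.0, 436.0, 34.0], 0.98)]
tape_roll [([346.0, 273.0, 26.0], 0.53)]
wrench [([395.0, 412.0, 6.0], 0.78)]
side [ 348.57156451 -740.57657849  762.57370893] [[0.98, 0.14, -0.14], [-0.2, 0.61, -0.77], [-0.02, 0.78, 0.63]] [[411.4889336361141, 0.0, 251.72168300858246], [0.0, 411.4889336361141, 186.8213610264592], [0.0, 0.0, 1.0]]
rack [([554.0, 177.0, 50.0], 0.96), ([394.0, 405.0, 6.0], 0.41)]
knob [([564.0, 256.0, 136.0], 0.7)]
knob_grip [([562.0, 258.0, 132.0], 0.92)]
bar_end [([561.0, 254.0, 132.0], 0.88)]
module1_center [([422.0, -157.0, 36.0], 0.82)]
tab_left []
mug [([488.0, 402.0, 63.0], 0.81)]
tape_roll [([339.0, 256.0, 18.0], 0.63)]
wrench []
```

View pics/top0.png

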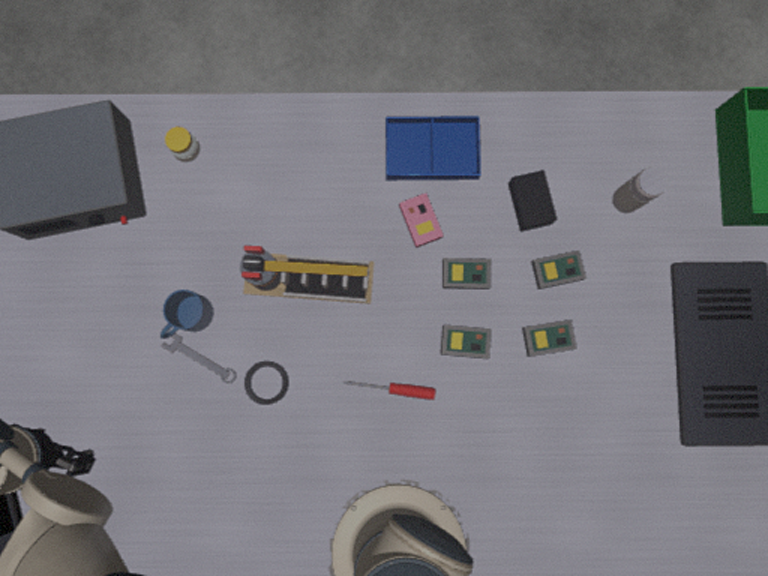

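View pics/side0.png

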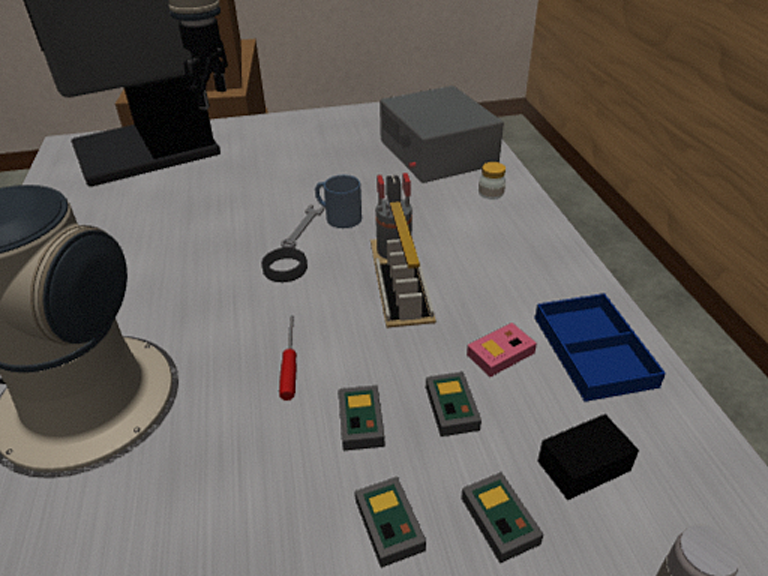

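Four grey/green modules lie at px (467,273), (558,270), (465,341), (549,338). The pink look-alike at (421,220) must be left alone. The rack has its knob at (253,265) and the bar and slots run to the right. Next I measure rack and module poses from depth.

```bash
cat >> h.py <<'E'
def modules(d=None,verbose=False):
    """grey modules from top view: list of (x,y,yaw_deg of long axis, l,w,n)"""
    if d is None: d=arm.get_image('top')
    W=cloud(d); z=W[...,2]; img=d['img'].astype(int)
    m=((z>17)&(z<36)).astype(np.uint8)
    m=cv2.morphologyEx(m,cv2.MORPH_OPEN,np.ones((3,3),np.uint8))
    n,lab,st,cen=cv2.connectedComponentsWithStats(m,connectivity=4)
    out=[]
    for i in range(1,n):
        if not 250<st[i,4]<1800: continue
        k=lab==i; P=W[k]; c=img[k].mean(0)
        (cx,cy),(w,h),a=cv2.minAreaRect(P[:,:2].astype(np.float32))
        bx=cv2.boxPoints(((cx,cy),(w,h),a)); e1=bx[1]-bx[0]; e2=bx[2]-bx[1]
        e=e1 if np.hypot(*e1)>np.hypot(*e2) else e2
        yaw=np.degrees(np.arctan2(e[1],e[0]))%180
        L,S=max(w,h),min(w,h)
        if 80<L<125 and 48<S<80: out.append(dict(x=cx,y=cy,yaw=yaw,L=L,S=S,z=np.median(P[:,2]),mean=P[:,:2].mean(0),rgb=c,px=cen[i],n=st[i,4]))
    return out
E
python3 - <<'E'
from h import *
d=arm.get_image('top');W=cloud(d)
for m in modules(d): print({k:np.round(v,1).tolist() for k,v in m.items()})
img=d['img'].astype(int);z=W[...,2]
reg=(W[...,0]>450)&(W[...,0]<680)&(W[...,1]>20)&(W[...,1]<340)
R,G,B=img[...,0],img[...,1],img[...,2]
red=reg&(R>120)&(R>2*G)&(z>120); yel=reg&(R>120)&(G>90)&(B<80)&(z>105)
print('red',red.sum(),'yel',yel.sum())
n,l,s,c=cv2.connectedComponentsWithStats(red.astype(np.uint8))
for i in range(1,n): 
  if s[i,4]>4: P=W[l==i];print(s[i],np.nanmean(P,0),np.nanmin(P,0),np.nanmax(P,0))
P=W[yel];print('bar',np.nanmean(P,0),np.nanmin(P,0),np.nanmax(P,0),np.median(P[:,2]))
ln=cv2.fitLine(P[(P[:,2]>120)&(P[:,2]<140)][:,:2].astype(np.float32),cv2.DIST_HUBER,0,.01,.01).ravel();print('bar dir',ln,np.degrees(np.arctan2(ln[1],ln[0])))
f=reg&(z>50)&(z<70);n,l,s,c=cv2.connectedComponentsWithStats(f.astype(np.uint8))
for i in range(1,n): 
  if s[i,4]>8: P=W[l==i];print('fin',s[i,4],P.mean(0).round(1),P.min(0).round(),P.max(0).round())
core=reg&(z>165)&(z<185);P=W[core];print('knobtop',P.mean(0),P.min(0),P.max(0))
base=reg&(z>8)&(z<28);P=W[base];print('base rect',cv2.minAreaRect(P[:,:2].astype(np.float32)))
im=d['img'][150:215,150:260];save('rack0',im,7)
E
```

```text
{'x': 681.8, 'y': -51.4, 'yaw': 20.899999618530273, 'L': 100.7, 'S': 62.7, 'z': 26.4, 'mean': [680.9, -51.3], 'rgb': [151.1, 110.0, 114.3], 'px': [280.6, 146.2], 'n': 616}
{'x': 574.3, 'y': -339.5, 'yaw': 101.5999984741211, 'L': 100.8, 'S': 62.1, 'z': 25.9, 'mean': [574.0, -338.7], 'rgb': [88.8, 92.2, 80.5], 'px': [372.9, 179.1], 'n': 628}
{'x': 567.9, 'y': -145.6, 'yaw': 89.9000015258789, 'L': 101.4, 'S': 61.9, 'z': 26.2, 'mean': [567.3, -144.8], 'rgb': [91.6, 94.9, 82.9], 'px': [311.0, 181.6], 'n': 623}
{'x': 430.7, 'y': -315.1, 'yaw': 98.9000015258789, 'L': 101.0, 'S': 61.7, 'z': 26.6, 'mean': [430.3, -314.2], 'rgb': [90.9, 94.4, 82.8], 'px': [366.7, 225.1], 'n': 644}
{'x': 424.6, 'y': -140.5, 'yaw': 84.5, 'L': 99.7, 'S': 62.1, 'z': 26.5, 'mean': [424.2, -140.0], 'rgb': [92.8, 96.6, 84.7], 'px': [310.5, 227.5], 'n': 642}
red 65 yel 445
[163 164  11   3  31] [595.52944292 275.36103043 176.3680572 ] [592.05358485 260.78411303 173.48356345] [598.99597586 289.99243681 183.07785531]
[162 181  11   4  34] [544.71514539 277.75914429 176.7678022 ] [541.03424871 262.6346029  171.18717773] 
[... 170 characters left out ...]
3.20223155701774
bar dir [6.4711340e-02 9.9790400e-01 5.6281104e+02 1.6021733e+02] 86.28972
fin 25 [548.1  64.6  60.4] [532.  61.  53.] [572.  70.  68.]
fin 22 [547.2 253.   59.2] [534. 242.  51.] [567. 273.  69.]
fin 22 [554.5 232.8  59.6] [546. 229.  52.] [565. 238.  65.]
fin 22 [553.6 191.   59.9] [543. 186.  50.] [564. 196.  66.]
fin 23 [549.7 149.6  60.3] [539. 146.  52.] [560. 153.  66.]
fin 20 [547.3 107.   61.2] [536. 104.  55.] [557. 110.  68.]
knobtop [569.46505493 275.79444713 174.10169598] [539.70022204 257.46050167 165.71982815] [599.52378099 294.55367604 183.07785531]
base rect ((560.2637939453125, 179.39019775390625), (215.6230010986328, 284.1724853515625), 0.9225701093673706)
```

Run:
```python
from h import *
d=arm.get_image('side');W=cloud(d);save('rackside0',d['img'][100:225,225:345],6)
```

```text
(no output)
```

View pics/rackside0.png

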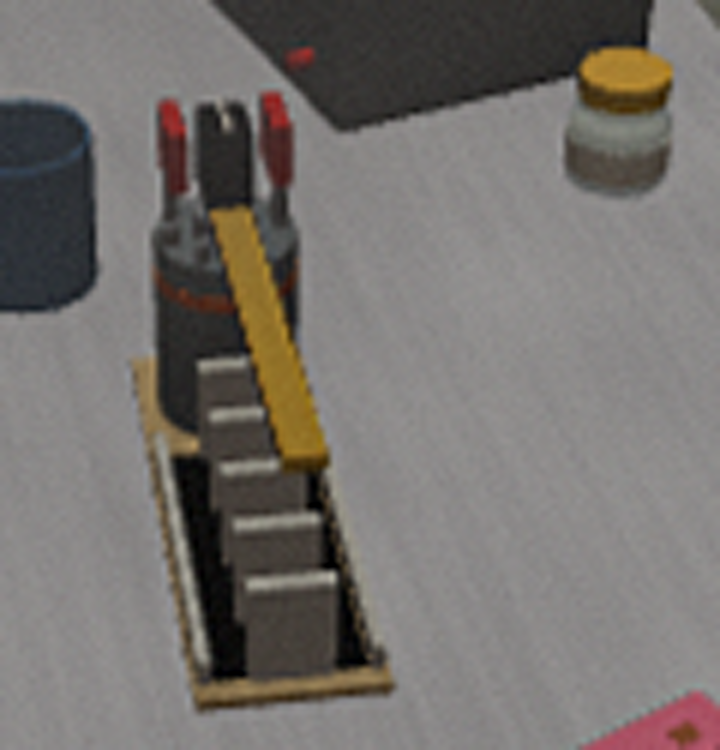

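```bash
cat >> h.py <<'E'
RO=np.array([570.3,276.7]); RYAW=86.3
def rdir(a): a=np.radians(a); return np.array([np.cos(a),np.sin(a),0])
def Rot(z,y):
    z=np.array(z,float);z/=np.linalg.norm(z);y=np.array(y,float);y-=z*(y@z);y/=np.linalg.norm(y)
    return np.column_stack([np.cross(y,z),y,z])
def down(a): return Rot([0,0,-1],rdir(a))   # jaw axis at world angle a
E
python3 - <<'E'
from h import *
for s in (0,180):
  q=arm.solve_ik([*RO,260],down(RYAW+90+s)); print(s,np.round(q,1) if q is not None else None)
  q=arm.solve_ik([*RO,145],down(RYAW+90+s)); print(s,np.round(q,1) if q is not None else None)
  q=arm.solve_ik([*RO,145],down(RYAW+90+s+82)); print(s,np.round(q,1) if q is not None else None)
E
```

```text
0 [  20.5   27.6   73.5   -0.    78.8 -155.8]
0 [  20.5   34.    81.3   -0.    64.7 -155.8]
0 [ 20.5  34.   81.3  -0.   64.7 122.2]
180 [20.5 27.6 73.5 -0.  78.8 24.2]
180 [20.5 34.  81.3 -0.  64.7 24.2]
180 [ 20.5  34.   81.3  -0.   64.7 -57.8]
```

Run:
```python
from h import *
R=down(RYAW+270)
arm.move_ptp([*RO,270],R)
W=arm.observe(); 
d=arm.get_image('wrist'); save('w0',d['img'],1.5)
print(arm.servo_line([*RO,146],feed=100,contact_N=8), arm.observe()['tcp_pos'])
d=arm.get_image('side');save('s1',d['img'][80:240,200:360],4)
```

```text
False [570.67033918 276.81570085 146.64536815]
```

View pics/s1.png

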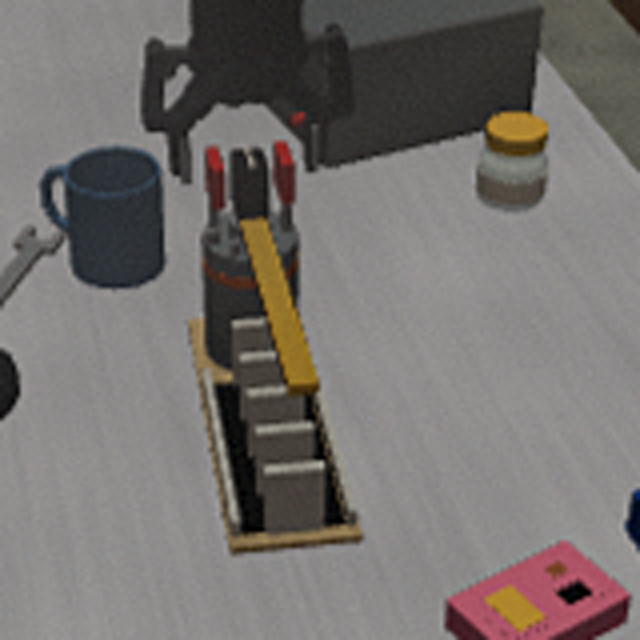

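View pics/w0.png

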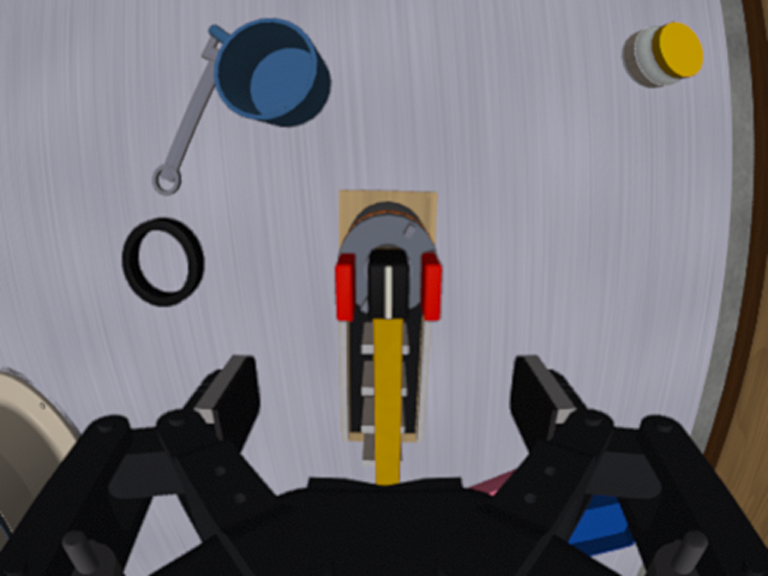

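Run:
```python
from h import *
print(arm.servo_line([*RO,140],feed=60,contact_N=8), arm.observe()['tcp_pos'])
arm.grasp(); o=arm.observe(); print(o['grip_width'],o['wrist_force'],o['torque'])
d=arm.get_image('side');save('s2',d['img'][80:240,200:360],4)
```

```text
False [570.06955385 276.60580814 139.64538588]
41.32412514264717 [-0.51209203 -3.00879616 19.8669362 ] [-0.50480063  0.33752451  0.03526658]
```

View pics/s2.png

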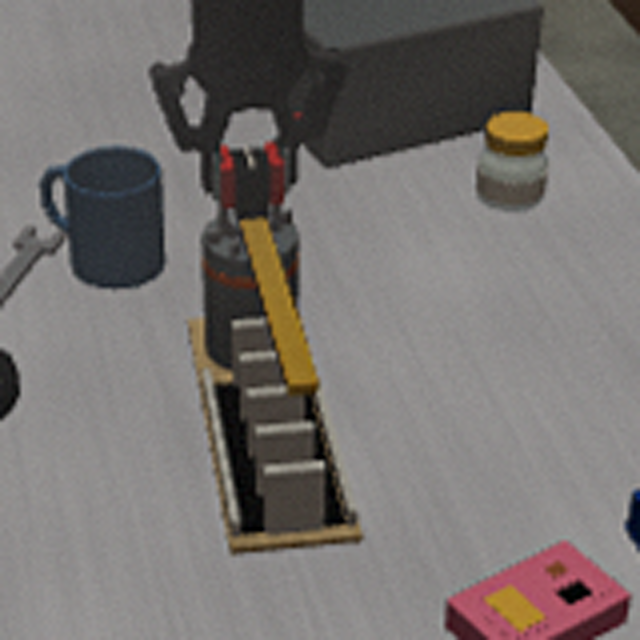

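Run:
```python
from h import *
q0=np.array(arm.observe()['qpos']);print(q0)
for a in (6,20,40,60,75,80,82.5):
    q=q0.copy();q[5]-=a;arm.move_joints(q);o=arm.observe();print(a,round(o['qpos'][5],1),np.round(o['wrist_force'],1),np.round(o['torque'],2),round(o['grip_width'],1))
d=arm.get_image('top');save('t3',d['img'][120:230,140:260],6)
d=arm.get_image('side');save('s3',d['img'][80:240,200:360],4)
```

```text
[ 2.04753194e+01  3.42351383e+01  8.14334399e+01 -2.64295333e-02
  6.41301323e+01  2.41839007e+01]
6 18.3 [-2.9 -2.   9.6] [-0.25  0.88  0.1 ] 40.6
20 4.3 [-7.2 -1.5 13.2] [-0.47  1.38 -0.  ] 40.4
40 -15.7 [-10.2  -4.5  15.4] [-0.87  1.98  0.04] 40.5
60 -35.7 [-13.1  -8.1  18.5] [-1.56  2.41  0.08] 40.5
75 -50.7 [-14.4 -11.5  19.9] [-2.17  2.57  0.03] 40.5
80 -55.7 [-15.  -11.9  19.5] [-2.38  2.52 -0.53] 40.7
82.5 -58.1 [-14.3 -12.8  20.8] [-2.42  2.59 -1.82] 40.2
```

View pics/s3.png

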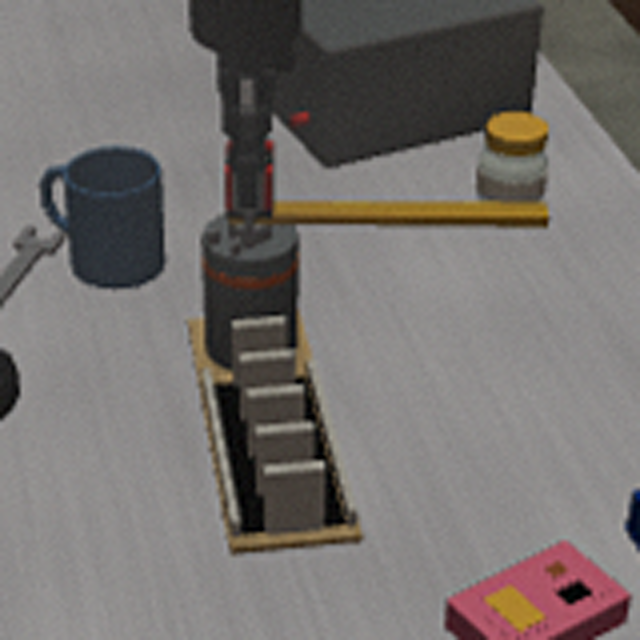

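View pics/t3.png

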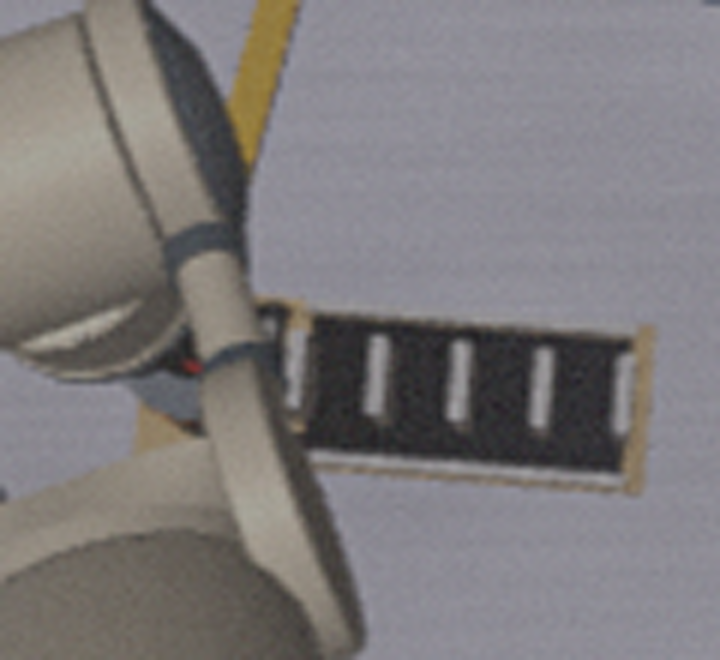

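The bar is against its open stop: torque rose past 80° and the bar shows at right angles to the row. I release, then refine the fins and look at the modules.

Run:
```python
from h import *
arm.open_gripper(); p=arm.observe()['tcp_pos']
arm.servo_line([p[0],p[1],290],feed=200)
arm.move_ptp([430,0,330],down(0) if arm.solve_ik([430,0,330],down(0)) is not None else down(180))
d=arm.get_image('top');W=cloud(d);z=W[...,2];img=d['img'].astype(int)
save('t4',d['img'],1.5)
reg=(W[...,0]>450)&(W[...,0]<680)&(W[...,1]>20)&(W[...,1]<340)
f=reg&(z>48)&(z<72);n,l,s,c=cv2.connectedComponentsWithStats(f.astype(np.uint8),connectivity=4)
for i in range(1,n): 
  if s[i,4]>8: P=W[l==i];print('fin',s[i,4],P.mean(0).round(1),P.min(0).round(),P.max(0).round())
R,G,B=img[...,0],img[...,1],img[...,2]
yel=(R>100)&(G>80)&(B<70)&(z>105)&(z<150)&(W[...,0]>500)&(W[...,0]<900)&(W[...,1]>150)&(W[...,1]<330)
P=W[yel];ln=cv2.fitLine(P[:,:2].astype(np.float32),cv2.DIST_HUBER,0,.01,.01).ravel();print('bar',np.degrees(np.arctan2(ln[1],ln[0])),P.mean(0),P.min(0),P.max(0))
red=reg&(R>110)&(R>2*G)&(z>120);n,l,s,c=cv2.connectedComponentsWithStats(red.astype(np.uint8))
for i in range(1,n): 
  if s[i,4]>4: P=W[l==i];print('red',s[i,4],P.mean(0).round(1))
for m in modules(d): print({k:np.round(v,1).tolist() for k,v in m.items() if k not in 'mean'})
```

```text
fin 44 [566.1 231.8  60.5] [546. 226.  49.] [585. 238.  66.]
fin 11 [567.6 242.1  60.7] [555. 240.  49.] [584. 244.  69.]
fin 42 [562.2 190.3  60. ] [543. 186.  49.] [582. 195.  67.]
fin 43 [558.7 148.4  59.3] [539. 144.  49.] [579. 154.  68.]
fin 26 [559.9 107.1  61.9] [542. 104.  57.] [575. 110.  67.]
fin 15 [541.9 256.9  60.4] [536. 246.  48.] [551. 271.  70.]
bar -14.495515 [679.40348723 247.35462714 133.1979292 ] [588.87845563 217.99154456 124.62103448] [776.63276247 278.36846675 139.84222632]
red 29 [576.1 300.8 175.8]
red 38 [564.8 253.  173.9]
{'x': 681.8, 'y': -51.4, 'yaw': 21.100000381469727, 'L': 100.4, 'S': 62.3, 'z': 26.2, 'rgb': [152.9, 111.4, 115.4], 'px': [280.6, 146.2]}
{'x': 574.3, 'y': -339.1, 'yaw': 101.69999694824219, 'L': 100.9, 'S': 62.3, 'z': 26.2, 'rgb': [90.5, 93.8, 82.1], 'px': [372.9, 179.0]}
{'x': 568.4, 'y': -146.6, 'yaw': 86.19999694824219, 'L': 100.4, 'S': 61.0, 'z': 26.6, 'rgb': [98.2, 99.8, 87.0], 'px': [312.9, 178.0]}
{'x': 430.5, 'y': -314.3, 'yaw': 99.0999984741211, 'L': 102.5, 'S': 61.8, 'z': 26.3, 'rgb': [92.2, 95.7, 83.9], 'px': [366.6, 225.1]}
```

View pics/t4.png

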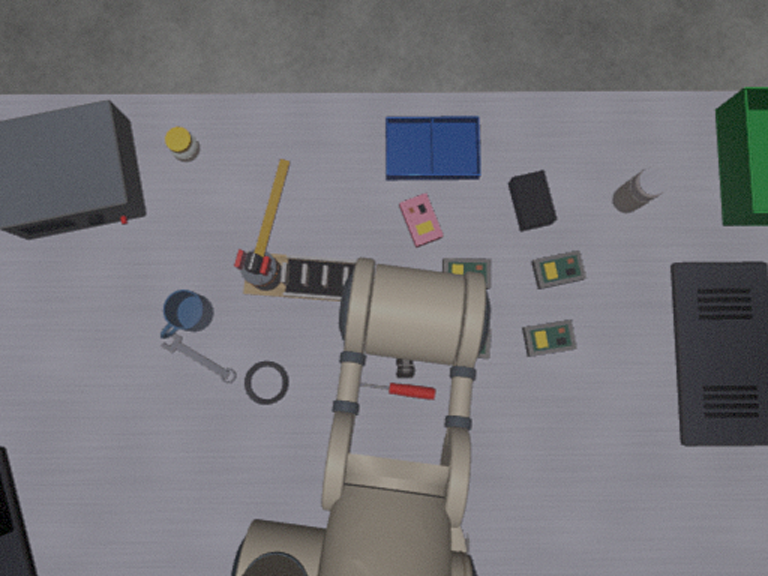

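```bash
cat >> h.py <<'E'
RYAW=85.0
def mrot(m,n): return np.column_stack([m,np.cross(n,m),n])  # module axes
def tool_in_mod(b,dt,zt):
    """tool pose relative to module frame (m=x toward E, n=z up when lying)"""
    b=np.radians(b)
    t=np.array([np.cos(b),0,np.sin(b)])
    w=np.cross([1,0,0],[0,0,1])
    return np.array([dt,0,zt-13.]), -t, w
def tool_pose(C,m,n,b,dt,zt,flip):
    M=mrot(m,n); p,z,w=tool_in_mod(b,dt,zt)
    return np.array(C)+M@p, Rot(M@z,(M@w)*(-1 if flip else 1))
UP=np.array([0,0,1.])
def pick_pose(x,y,yaw,b=50,dt=15,zt=8,flip=0,dz=0,z0=13):
    return tool_pose([x,y,z0+dz],rdir(yaw),UP,b,dt,zt,flip)
def place_pose(slot,cz,b=50,dt=15,zt=8,flip=0,off=(0,0)):
    xs=[-65,-107,-149,-191][slot]
    C=np.array([*RO,0])+(xs+off[0])*rdir(RYAW)+off[1]*rdir(RYAW+90); C[2]=cz
    return tool_pose(C,UP,rdir(RYAW+180),b,dt,zt,flip)
E
python3 - <<'E'
from h import *
M=[(568,-146,87),(424.6,-140.5,84.5),(574,-339,101.7),(430.5,-314.5,99)]
for b in (45,55):
 for f in (0,1):
  for m in M:
    for dz in (0,150):
      q=arm.solve_ik(*pick_pose(*m,b=b,flip=f,dz=dz)); print(b,f,'pick',m[:2],dz,None if q is None else np.round(q))
  for s in range(4):
    for cz in (57,150):
      q=arm.solve_ik(*place_pose(s,cz,b=b,flip=f)); print(b,f,'place',s,cz,None if q is None else np.round(q))
E
```

```text
45 0 pick (568, -146) 0 [  5.  51.  94. -56.  58.  48.]
45 0 pick (568, -146) 150 [  5.  38.  92. -49.  68.  34.]
45 0 pick (424.6, -140.5) 0 [  6.  49. 113. -63.  51.  67.]
45 0 pick (424.6, -140.5) 150 [  6.  31. 110. -51.  63.  46.]
45 0 pick (574, -339) 0 None
45 0 pick (574, -339) 150 [-16.  34. 100. -67.  43.  22.]
45 0 pick (430.5, -314.5) 0 None
45 0 pick (430.5, -314.5) 150 None
45 0 place 0 57 [ -8.  44. 100.  58.  57. -45.]
45 0 place 0 150 [ -8.  34.  98.  52.  63. -35.]
45 0 place 1 57 [-13.  43. 101.  55.  59. -47.]
45 0 place 1 150 [-13.  34.  98.  50.  66. -37.]
45 0 place 2 57 [-17.  44. 100.  52.  61. -49.]
45 0 place 2 150 [-17.  35.  98.  48.  69. -39.]
45 0 place 3 57 [-21.  44.  99.  49.  64. -50.]
45 0 place 3 150 [-21.  35.  97.  46.  71. -41.]
45 1 pick (568, -146) 0 [   5.   51.   94.  -56.   58. -132.]
45 1 pick (568, -146) 150 [   5.   38.   92.  -49.   68. -146.]
45 1 pick (424.6, -140.5) 0 [   6.   49.  113.  -63.   51. -113.]
45 1 pick (424.6, -140.5) 150 [   6.   31.  110.  -51.   63. -134.]
45 1 pick (574, -339) 0 None
45 1 pick (574, -339) 150 [ -16.
[... 1462 characters left out ...]
6, -140.5) 0 [   1.   44.  115.  -58.   42. -122.]
55 1 pick (424.6, -140.5) 150 [   1.   26.  110.  -43.   57. -145.]
55 1 pick (574, -339) 0 [ -21.   46.  100.  -68.   32. -153.]
55 1 pick (574, -339) 150 None
55 1 pick (430.5, -314.5) 0 None
55 1 pick (430.5, -314.5) 150 [ -24.   24.  115.  -58.   35. -165.]
55 1 place 0 57 [-12.  48. 101.  65.  64. 125.]
55 1 place 0 150 [-12.  39. 100.  61.  69. 135.]
55 1 place 1 57 [-17.  48. 101.  61.  66. 124.]
55 1 place 1 150 [-17.  39.  99.  58.  72. 134.]
55 1 place 2 57 [-21.  48. 100.  58.  68. 123.]
55 1 place 2 150 [-21.  39.  98.  55.  74. 132.]
55 1 place 3 57 [-25.  49.  99.  55.  71. 123.]
55 1 place 3 150 [-25.  39.  97.  52.  77. 131.]
```

Run:
```python
from h import *
M=[(574,-339,101.7),(430.5,-314.5,99)]
for b in (58,60,62,65,68):
  for dt in (15,25):
    for m in M:
      print(b,dt,m[:2],[None if q is None else np.round(q).astype(int).tolist() for q in (arm.solve_ik(*pick_pose(*m,b=b,dt=dt,dz=dz)) for dz in (0,60,150))])
    print('  place',[None if q is None else np.round(q).astype(int).tolist() for q in (arm.solve_ik(*place_pose(s,57,b=b,dt=dt)) for s in (0,3))])
```

```text
58 15 (574, -339) [[-22, 46, 99, -60, 31, 19], [-22, 40, 98, -51, 34, 8], [-22, 32, 95, -41, 42, -5]]
58 15 (430.5, -314.5) [None, None, [-25, 24, 113, -50, 35, 6]]
  place [[-13, 50, 101, 66, 66, -58], [-26, 50, 98, 56, 73, -59]]
58 25 (574, -339) [[-21, 45, 100, -61, 31, 20], [-21, 39, 99, -52, 35, 9], [-21, 31, 95, -41, 43, -4]]
58 25 (430.5, -314.5) [None, None, [-24, 23, 114, -51, 35, 7]]
  place [[-13, 49, 101, 66, 67, -57], [-26, 49, 98, 56, 74, -58]]
60 15 (574, -339) [[-23, 45, 98, -55, 30, 13], [-23, 39, 97, -47, 35, 3], [-23, 31, 94, -37, 43, -9]]
60 15 (430.5, -314.5) [None, [-27, 34, 117, -67, 26, 25], [-27, 23, 112, -46, 35, 0]]
  place [[-14, 51, 101, 67, 68, -60], [-27, 51, 98, 57, 75, -60]]
60 25 (574, -339) [[-22, 45, 99, -56, 30, 14], [-22, 39, 98, -47, 35, 4], [-22, 31, 94, -37, 43, -8]]
60 25 (430.5, -314.5) [None, [-25, 34, 117, -68, 27, 27], [-25, 23, 113, -46, 35, 2]]
  place [[-14, 50, 101, 67, 68, -59], [-27, 50, 98, 56, 75, -59]]
62 15 (574, -339) [[-24, 45, 98, -50, 30, 7], [-24, 39, 96, -42, 35, -2], [-24, 31, 93, -33, 44, -13]]
62 15 (430.5, -314.5) [Non
[... 784 characters left out ...]
4.5) [None, [-28, 33, 115, -51, 26, 8], [-28, 22, 111, -34, 37, -11]]
  place [[-15, 53, 101, 69, 72, -62], [-28, 53, 97, 58, 79, -62]]
68 15 (574, -339) [[-26, 44, 95, -34, 32, -10], [-26, 39, 93, -29, 38, -16], [-26, 31, 90, -24, 48, -24]]
68 15 (430.5, -314.5) [[-31, 40, 115, -57, 20, 14], [-31, 32, 113, -41, 26, -4], [-31, 22, 108, -28, 38, -20]]
  place [[-16, 55, 100, 71, 74, -65], [-28, 56, 97, 59, 81, -64]]
68 25 (574, -339) [[-25, 44, 96, -35, 32, -9], [-25, 38, 94, -29, 38, -15], [-25, 31, 90, -24, 48, -23]]
68 25 (430.5, -314.5) [[-30, 40, 115, -58, 20, 16], [-30, 32, 114, -42, 26, -3], [-30, 22, 109, -28, 38, -18]]
  place [[-16, 54, 100, 71, 75, -64], [-28, 55, 97, 59, 81, -64]]
```

```bash
cat >> h.py <<'E'
def fins(d):
    z0=61.;K=d['mtx'];R=np.array(d['rotation']);p=np.array(d['position'])
    W=cloud(d);z=W[...,2]
    reg=(W[...,0]>520)&(W[...,0]<610)&(W[...,1]>50)&(W[...,1]<240)&(z>48)&(z<72)
    n,l,s,c=cv2.connectedComponentsWithStats(reg.astype(np.uint8),connectivity=4)
    out=[]
    for i in range(1,n):
        if s[i,4]<30: continue
        v,u=np.nonzero(l==i); u=u.mean();v=v.mean()
        r=R@np.array([(u-K[0,2])/K[0,0],-(v-K[1,2])/K[1,1],-1]); out.append((p+r*(z0-p[2])/r[2])[:2])
    return np.array(out)
E
python3 - <<'E'
from h import *
P,R=pick_pose(568.2,-146,88,b=50,dz=120)
arm.move_ptp(P,R)
F=[];
for i in range(3):
    d=arm.get_image('top'); F.append(fins(d)); 
    print(np.round(F[-1],1).tolist())
for m in modules(d): print({k:np.round(v,1).tolist() for k,v in m.items() if k not in 'mean'})
P=np.vstack(F);ln=cv2.fitLine(P.astype(np.float32),cv2.DIST_L2,0,.01,.01).ravel();print(np.degrees(np.arctan2(ln[1],ln[0])), ln[2]+ (276.7-ln[3])*ln[0]/ln[1])
save('t5',d['img'],1.5);print(arm.observe()['time_s'])
d=arm.get_image('wrist');save('w5',d['img'],1.5)
E
```

```text
[[566.4, 231.5]]
[[566.2, 231.6]]
[[565.8, 232.0]]
{'x': 574.2, 'y': -338.9, 'yaw': 101.69999694824219, 'L': 101.2, 'S': 62.3, 'z': 26.1, 'rgb': [92.3, 95.7, 83.7], 'px': [373.0, 179.2]}
{'x': 568.0, 'y': -151.7, 'yaw': 89.5999984741211, 'L': 88.1, 'S': 61.2, 'z': 26.4, 'rgb': [93.2, 97.6, 81.8], 'px': [314.0, 181.1]}
{'x': 430.9, 'y': -315.3, 'yaw': 98.5, 'L': 101.4, 'S': 61.9, 'z': 26.5, 'rgb': [94.1, 97.8, 86.0], 'px': [366.8, 225.0]}
{'x': 424.7, 'y': -140.9, 'yaw': 84.30000305175781, 'L': 100.2, 'S': 62.2, 'z': 26.2, 'rgb': [95.2, 99.4, 86.0], 'px': [310.7, 227.5]}
-49.450527 527.6361
11.3417
```

View pics/t5.png

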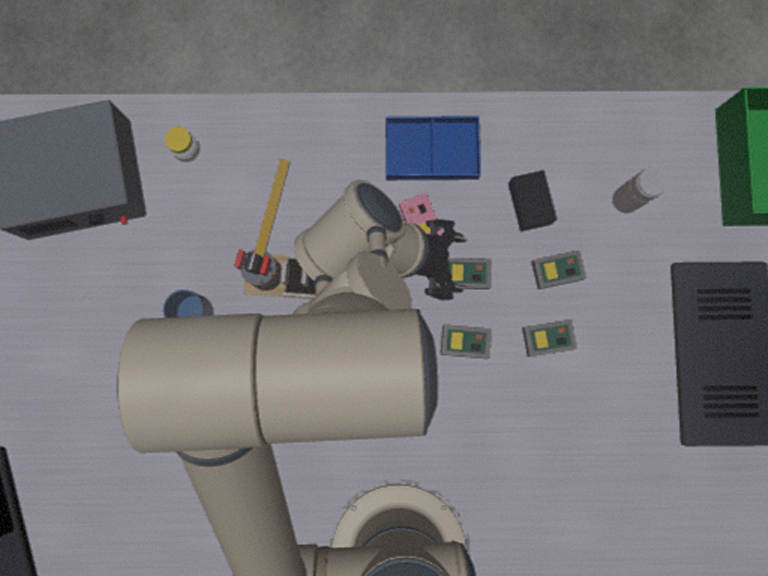

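View pics/w5.png

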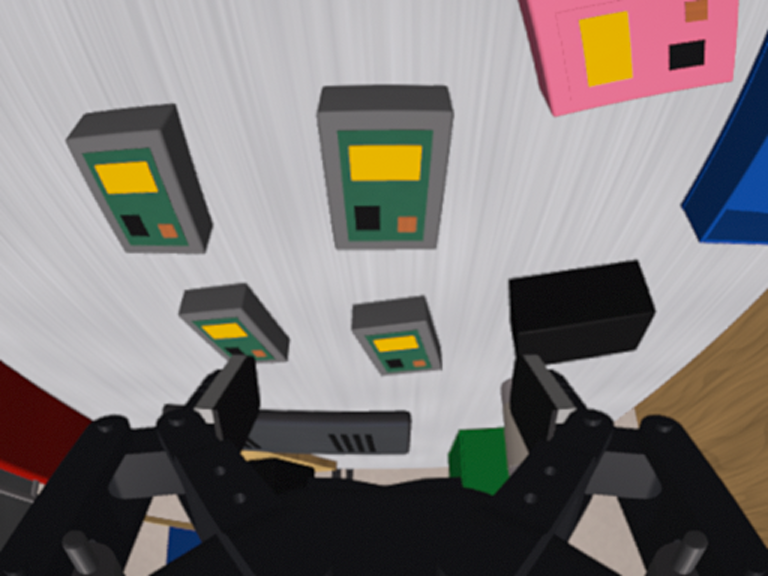

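```bash
cat >> h.py <<'E'
def pick(x,y,yaw,b=50,dt=15,zt=8,pre=90):
    P,R=pick_pose(x,y,yaw,b,dt,zt,dz=pre)
    arm.move_ptp(P,R)
    P,R=pick_pose(x,y,yaw,b,dt,zt)
    c=arm.servo_line(P,R,feed=120,contact_N=15)
    o=arm.observe();print('down',c,np.round(o['tcp_pos'],1),'want',P.round(1),np.round(o['wrist_force'],1))
    if c: return False
    arm.grasp(); o=arm.observe();print('grip',round(o['grip_width'],1),np.round(o['wrist_force'],1),np.round(o['tcp_pos'],1))
    return True
E
python3 - <<'E'
from h import *
if pick(568.0,-145.8,89.6):
    P,R=pick_pose(568.0,-145.8,89.6,dz=200)
    arm.servo_line(P,R,feed=200); o=arm.observe();print(round(o['grip_width'],1),np.round(o['wrist_force'],1))
d=arm.get_image('side');save('s6',d['img'],1.5)
d=arm.get_image('wrist');save('w6',d['img'],1.5);print(o['time_s'])
E
```

```text
down False [ 568.5 -130.8    8.6] want [ 568.1 -130.8    8. ] [ 0.6  0.1 -0. ]
grip 60.7 [-0.1  4.4  9.1] [ 568.6 -130.7    9. ]
60.4 [ 0.1 -0.8 -3.4]
14.0583
```

View pics/s6.png

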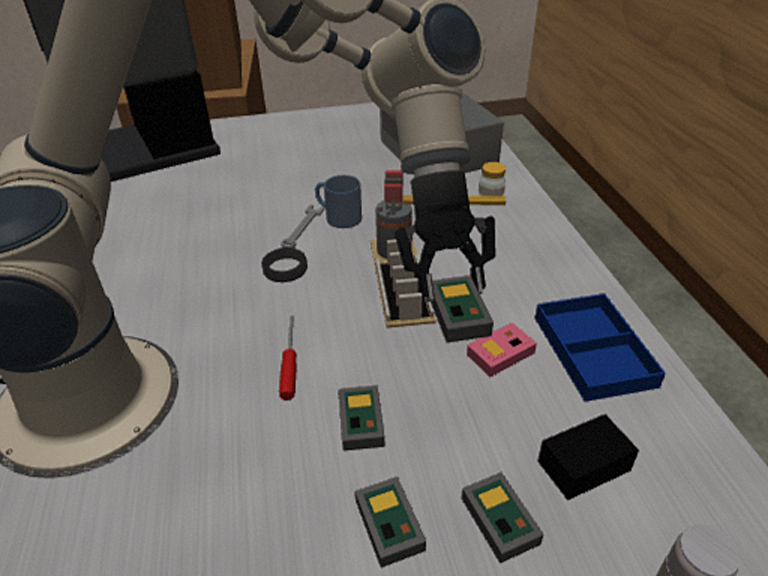

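View pics/w6.png

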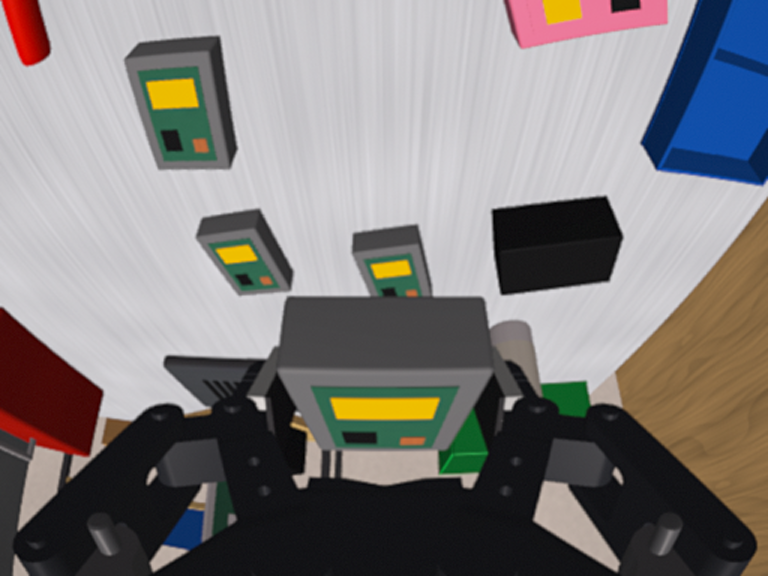

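```bash
cat >> h.py <<'E'
def wcloud_tool(d):
    z=d['z_map'];K=d['mtx'];v,u=np.mgrid[0:z.shape[0],0:z.shape[1]]
    a=(u-K[0,2])/K[0,0];b=(v-K[1,2])/K[1,1];th=np.hypot(a,b);k=np.tan(np.minimum(th,1.5))/np.maximum(th,1e-9)
    P=np.stack([a*k*z,-b*k*z,-z],-1); P[z<=0]=np.nan; P[th>1.4]=np.nan
    T=np.array(d['tool_from_camera']); return P@T[:3,:3].T+T[:3,3]
def held(b,dt,zt,flip=0):
    """where the held module really is, in nominal module frame: top-face n (13), E-face m (50), w extents"""
    d=arm.get_image('wrist'); T=wcloud_tool(d)
    p,Rm=tool_pose([0,0,0],np.array([1.,0,0]),UP,b,dt,zt,flip)   # tool in module frame
    Q=T@Rm.T+p
    img=d['img'].astype(int)
    near=(abs(Q[...,0])<70)&(abs(Q[...,1])<30)&(abs(Q[...,2])<30)
    v,u=np.nonzero(near); q=Q[near]
    top=q[(q[:,0]<40)&(q[:,0]>5)&(abs(q[:,1])<24)&(q[:,2]>0)]; end=q[(q[:,2]<8)&(q[:,2]>-8)&(q[:,0]>30)&(abs(q[:,1])<24)]
    A=np.c_[top[:,0],top[:,1],np.ones(len(top))];c=np.linalg.lstsq(A,top[:,2],rcond=None)[0]
    B=np.c_[end[:,2],end[:,1],np.ones(len(end))];e=np.linalg.lstsq(B,end[:,0],rcond=None)[0]
    print('top n',np.median(top[:,2]).round(1),'at m',np.median(top[:,0]).round(1),'tilt deg',np.degrees(c[:2]).round(1),'n at m=0',c[2].round(1),'| end m',np.median(end[:,0]).round(1),'tilt',np.degrees(e[:2]).round(1),len(top),len(end))
    return c,e
E
python3 - <<'E'
from h import *
held(50,15,8)
E
```

```text
top n 12.6 at m 26.8 tilt deg [-0.8  0. ] n at m=0 13.0 | end m 47.1 tilt [-0.6  0.4] 2364 3652
```

```bash
cat >> h.py <<'E'
def go_above(slot,b,dt,zt,cz=125,off=(0,0)):
    P,R=place_pose(slot,190,b,dt,zt,off=off); arm.move_ptp(P,R)
    P,R=place_pose(slot,cz,b,dt,zt,off=off); arm.servo_line(P,R,feed=150)
E
python3 - <<'E'
from h import *
P=np.array(arm.observe()['tcp_pos']); P[2]+=50; arm.servo_line(P,feed=200)
go_above(0,50,15,8)
o=arm.observe();print(np.round(o['tcp_pos'],1),o['grip_width'],np.round(o['wrist_force'],1),o['time_s'])
held(50,15,8)
d=arm.get_image('top');save('t7',d['img'][120:230,140:260],6)
print(fins(d).round(1).tolist())
d=arm.get_image('side');save('s7',d['img'][60:250,200:390],4)
d=arm.get_image('wrist');save('w7',d['img'],1.5)
E
```

```text
[565.2 217.  140.4] 60.58164799772987 [-0.2 -0.7 -2.7] 16.7417
top n 13.3 at m 26.8 tilt deg [-0.8 -0. ] n at m=0 13.6 | end m 48.1 tilt [-0.4  0.4] 2296 3631
[]
```

View pics/t7.png

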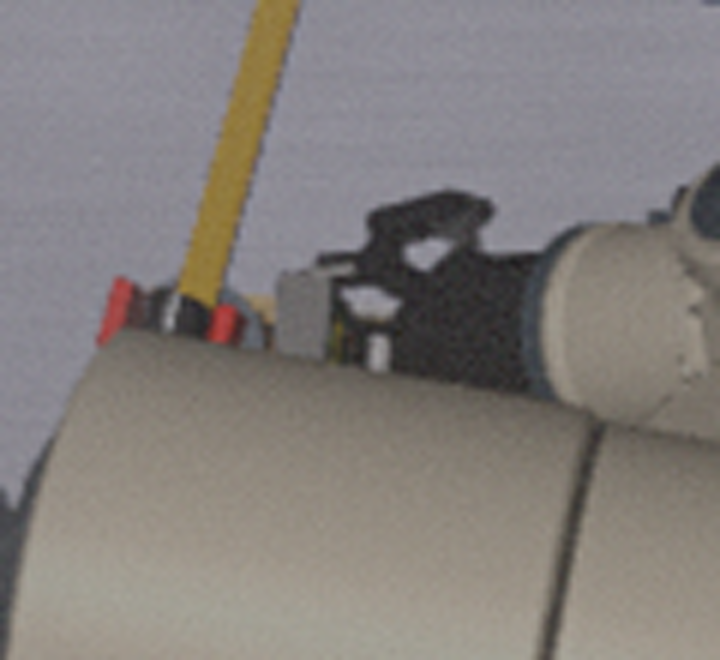

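View pics/s7.png

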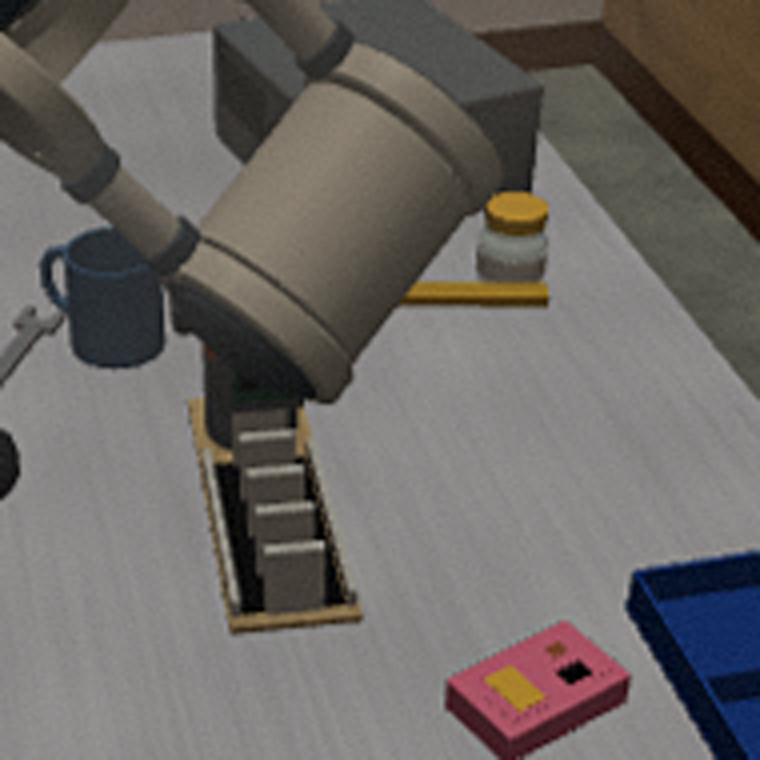

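View pics/w7.png

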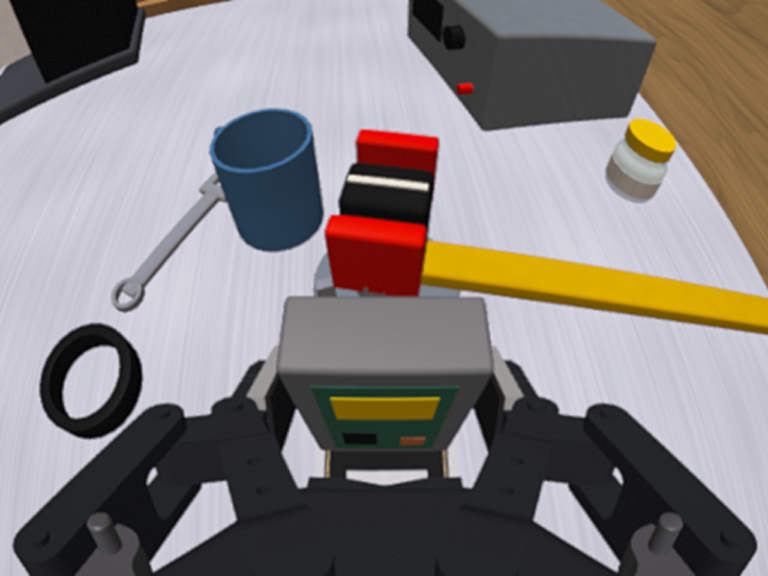

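Run:
```python
from h import *
d=arm.get_image('top');W=cloud(d)
k=(W[...,2]>165)&(W[...,2]<185)&(W[...,1]>170)&(W[...,1]<238)&(W[...,0]>520)&(W[...,0]<620)
r=(d['img'].max(-1).astype(int)-d['img'].min(-1))<25
k&=r&(d['img'].mean(-1)>80)
P=W[k];Q=P[:,:2]-RO; ex=rdir(RYAW)[:2];ey=rdir(RYAW+90)[:2]
print(len(P),np.percentile(Q@ex,[2,10,50,90,98]).round(1),np.percentile(Q@ey,[2,50,98]).round(1),np.median(P[:,2]))
```

```text
128 [-81.2 -73.1 -63.4 -52.8 -50.5] [-35.7 -11.2   8.6] 174.1227665027094
```

```bash
cat >> h.py <<'E'
def lower(slot,b,dt,zt,cz=57,off=(0,0)):
    P,R=place_pose(slot,cz,b,dt,zt,off=off)
    c=arm.servo_line(P,R,feed=60,contact_N=10); o=arm.observe()
    print('lower',c,'cz now',round(o['tcp_pos'][2]-P[2]+cz,1),np.round(o['wrist_force'],1),np.round(o['torque'],2))
    return c
def retreat(dist=110):
    arm.open_gripper(); o=arm.observe(); arm.servo_line(o['tcp_pos']-np.array(o['eef_rot'])[:,2]*dist,feed=150)
    o=arm.observe(); print('t',o['time_s'],np.round(o['wrist_force'],1))
E
python3 - <<'E'
from h import *
lower(0,50,15,8)
d=arm.get_image('side');save('s8',d['img'][60:250,200:390],4)
d=arm.get_image('wrist');save('w8',d['img'],1.5)
E
```

```text
lower True cz now 58.4 [-1.2 -3.1  7.8] [ 0.26 -0.17 -0.  ]
```

View pics/s8.png

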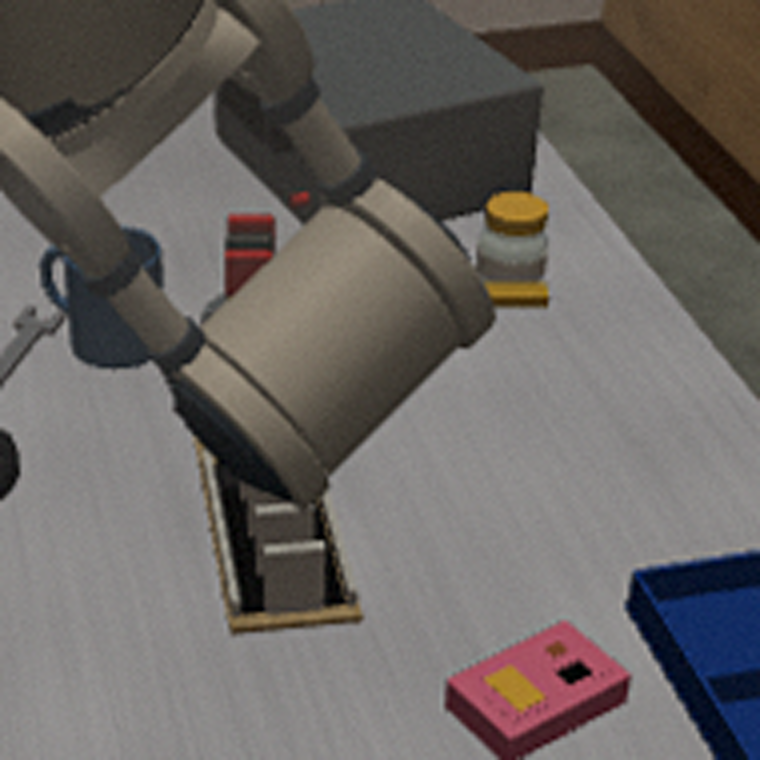

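View pics/w8.png

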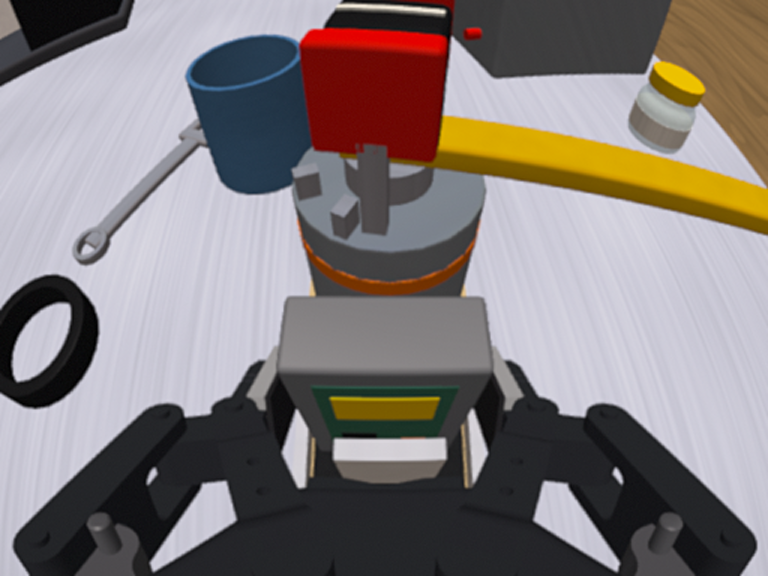

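Seated on the floor: contact came at cz 58.4, as predicted with the 2 mm slip, and a white fin shows in front of the module. I release, retreat and look again before picking B.

```bash
cat >> h.py <<'E'
def standing(d):
    W=cloud(d);ex=rdir(RYAW)[:2];ey=rdir(RYAW+90)[:2];Q=W[...,:2]-RO
    a=Q@ex;c=Q@ey;z=W[...,2]
    for s,x in enumerate([-65,-107,-149,-191]):
        k=(abs(a-x)<21)&(abs(c)<45)&(z>90)&(z<118)
        if k.sum()>15: print('slot',s,k.sum(),'z',np.median(z[k]).round(1),'rx',np.percentile(a[k],[5,50,95]).round(1),'ry',np.percentile(c[k],[5,50,95]).round(1))
E
python3 - <<'E'
from h import *
retreat(120)
P,R=pick_pose(424.7,-140.8,84.5,dz=150); arm.move_ptp(P,R)
d=arm.get_image('top');standing(d);save('t9',d['img'],1.5)
for m in modules(d): print({k:np.round(v,1).tolist() for k,v in m.items() if k not in 'mean'})
d=arm.get_image('side');save('s9',d['img'],1.5)
E
```

```text
t 19.4667 [-0.1  0.3  0.1]
slot 0 199 z 106.4 rx [-79.4 -66.9 -55.4] ry [-21.9   7.   35. ]
{'x': 682.1, 'y': -51.1, 'yaw': 21.100000381469727, 'L': 101.0, 'S': 62.2, 'z': 26.5, 'rgb': [157.0, 115.0, 119.4], 'px': [280.6, 146.1]}
{'x': 574.2, 'y': -338.8, 'yaw': 101.19999694824219, 'L': 101.0, 'S': 62.4, 'z': 26.0, 'rgb': [93.7, 97.1, 85.2], 'px': [373.0, 179.1]}
{'x': 430.8, 'y': -314.8, 'yaw': 98.5, 'L': 102.0, 'S': 61.8, 'z': 26.3, 'rgb': [95.1, 98.9, 86.8], 'px': [366.6, 225.2]}
{'x': 423.9, 'y': -147.7, 'yaw': 83.80000305175781, 'L': 85.6, 'S': 62.2, 'z': 26.5, 'rgb': [95.3, 99.9, 84.4], 'px': [313.1, 227.4]}
```

View pics/t9.png

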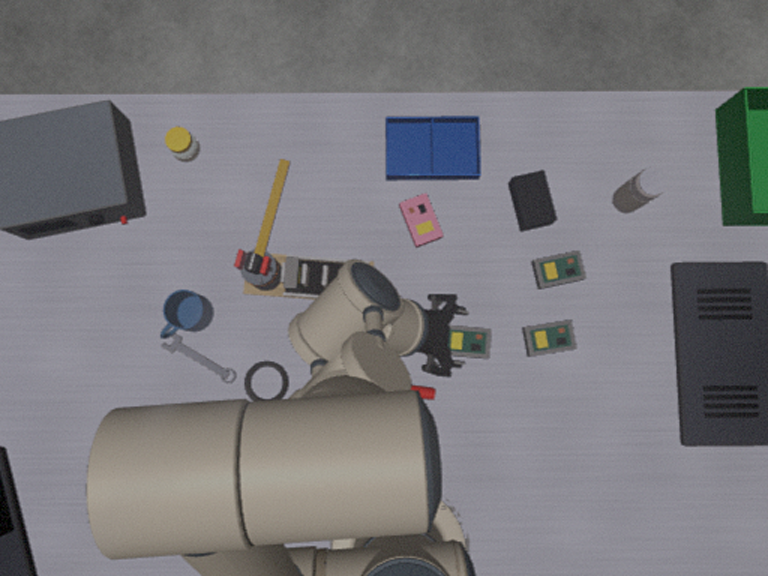

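View pics/s9.png

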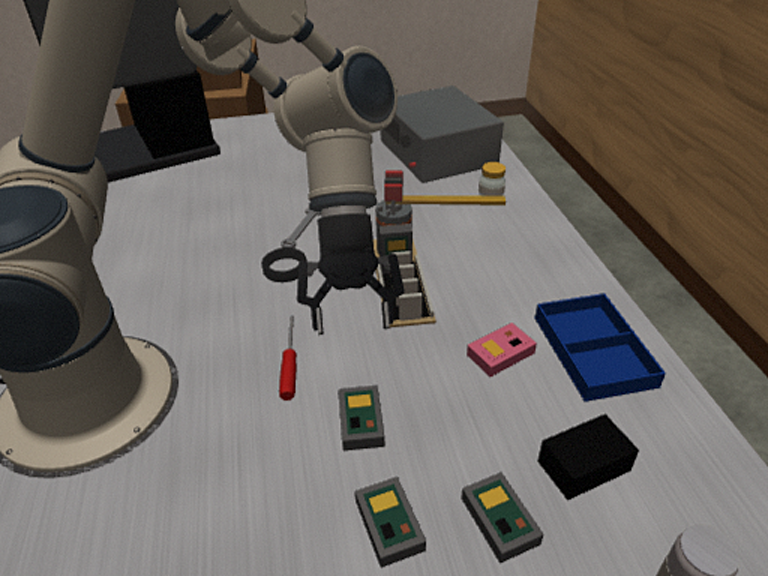

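```bash
cat >> h.py <<'E'
def heldw(b,dt,zt,flip=0):
    d=arm.get_image('wrist'); T=wcloud_tool(d)
    p,Rm=tool_pose([0,0,0],np.array([1.,0,0]),UP,b,dt,zt,flip)
    Q=T@Rm.T+p
    g=(Q[...,0]>42)&(Q[...,0]<54)&(abs(Q[...,2])<7)&(abs(Q[...,1])<50)
    print('w range on end face',np.percentile(Q[g][:,1],[1,99]).round(1))
E
python3 - <<'E'
from h import *
x,y,yaw=424.7,-140.8,84.3
if pick(x,y,yaw,pre=60):
    P,R=pick_pose(x,y,yaw,dz=240)
    arm.servo_line(P,R,feed=250); o=arm.observe();print(round(o['grip_width'],1),np.round(o['wrist_force'],1))
    held(50,15,8);heldw(50,15,8)
    d=arm.get_image('top');W=cloud(d);Q=W[...,:2]-RO;a=Q@rdir(RYAW)[:2];c=Q@rdir(RYAW+90)[:2];k=(abs(a+65)<21)&(abs(c)<45)&(W[...,2]>103)&(W[...,2]<110)
    (cx,cy),sz,an=cv2.minAreaRect(np.c_[a[k],c[k]].astype(np.float32));print('slot0 module',cx,cy,sz,an)
    print(fins(d).round(1).tolist())
    for f in fins(d): print(((f-RO)@rdir(RYAW)[:2]).round(1),((f-RO)@rdir(RYAW+90)[:2]).round(1))
    save('t10',d['img'][130:230,150:270],6)
E
```

```text
down False [ 426.6 -125.9    9. ] want [ 426.2 -125.9    8. ] [ 0.2 -0.4 -0.2]
grip 60.9 [ 0.1  5.6 12.9] [ 426.7 -125.9    9.1]
60.6 [ 0.4  0.5 -2.4]
top n 12.6 at m 26.9 tilt deg [-1.   0.1] n at m=0 13.0 | end m 46.8 tilt [-0.5 -0.3] 2365 3648
w range on end face [-30.2  29.7]
slot0 module -65.26692962646484 6.034912109375 (61.59401321411133, 26.002891540527344) 89.3837890625
[[558.8, 192.7]]
-84.7 4.1
```

View pics/t10.png

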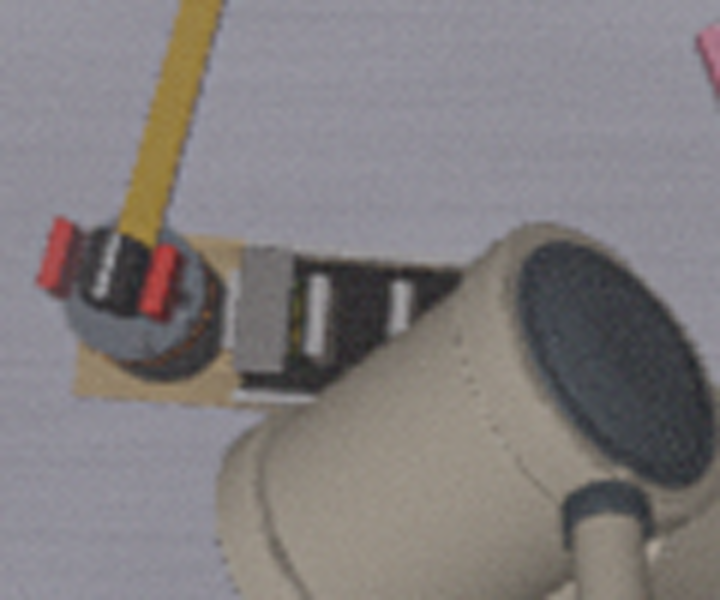

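Run:
```python
from h import *
go_above(1,50,15,8)
held(50,15,8)
c=lower(1,50,15,8)
d=arm.get_image('wrist');save('w11a',d['img'],1.5)
arm.open_gripper()
d=arm.get_image('wrist');save('w11b',d['img'],1.5)
print(arm.observe()['time_s'])
cv2.imwrite('pics/w11.png',np.hstack([cv2.resize(cv2.imread('pics/w11a.png'),(400,300)),cv2.resize(cv2.imread('pics/w11b.png'),(400,300))]))
```

```text
top n 13.2 at m 26.8 tilt deg [-0.9  0. ] n at m=0 13.6 | end m 47.8 tilt [-0.4 -0.3] 2313 3603
lower True cz now 58.6 [-0.2 -3.1  8.4] [0.45 0.34 0.14]
27.5667
```

View pics/w11.png

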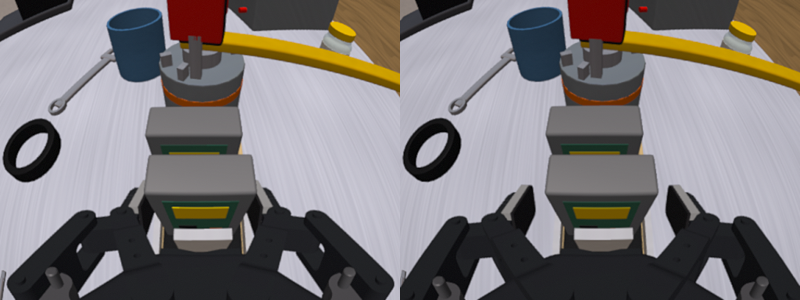

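Run:
```python
from h import *
o=arm.observe(); arm.servo_line(o['tcp_pos']-np.array(o['eef_rot'])[:,2]*120,feed=150)
d=arm.get_image('wrist');save('w12',d['img'],1.5)
P,R=pick_pose(574.2,-338.9,101.5,b=60,dt=20,zt=7,dz=150); arm.move_ptp(P,R)
d=arm.get_image('top');standing(d);save('t12',d['img'],1.5)
W=cloud(d);Q=W[...,:2]-RO;a=Q@rdir(RYAW)[:2];c=Q@rdir(RYAW+90)[:2]
for x in(-65,-107):
  k=(abs(a-x)<21)&(abs(c)<45)&(W[...,2]>103)&(W[...,2]<110);print(cv2.minAreaRect(np.c_[a[k],c[k]].astype(np.float32)))
for f in fins(d): print('fin',((f-RO)@rdir(RYAW)[:2]).round(1),((f-RO)@rdir(RYAW+90)[:2]).round(1))
for m in modules(d): print({k:np.round(v,1).tolist() for k,v in m.items() if k not in 'mean'})
```

```text
slot 0 200 z 106.0 rx [-78.3 -65.8 -53.9] ry [-21.4   7.3  34.7]
slot 1 191 z 106.4 rx [-117.6 -105.6  -93.3] ry [-26.3   1.5  28.3]
((-65.64804077148438, 5.048828125), (25.411067962646484, 60.26272964477539), 0.8716513514518738)
((-104.82991790771484, 1.391164779663086), (25.915624618530273, 60.814361572265625), 0.2074577510356903)
fin -80.8 11.1
fin -128.9 1.1
fin -170.8 1.7
fin -212.4 -0.4
{'x': 682.2, 'y': -51.6, 'yaw': 21.200000762939453, 'L': 100.9, 'S': 62.6, 'z': 26.4, 'rgb': [154.5, 112.7, 116.8], 'px': [280.6, 146.1]}
```

View pics/w12.png

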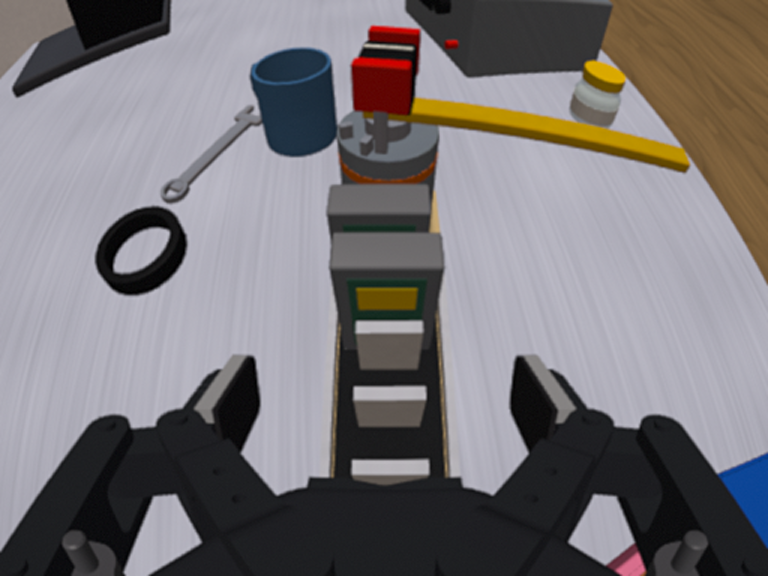

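View pics/t12.png

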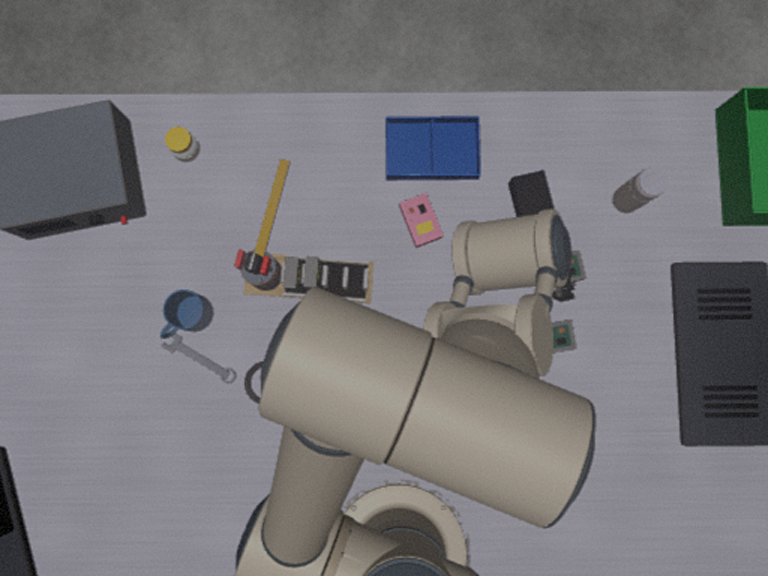

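```bash
cat >> h.py <<'E'
def wmod(x,y,r=110):
    o=arm.observe(); d=arm.get_image('wrist'); T=wcloud_tool(d)
    W=T@np.array(o['eef_rot']).T+np.array(o['tcp_pos'])
    k=(W[...,2]>19)&(W[...,2]<34)&(np.hypot(W[...,0]-x,W[...,1]-y)<r)
    n,l,s,c=cv2.connectedComponentsWithStats(k.astype(np.uint8),connectivity=4)
    for i in range(1,n):
        if s[i,4]<400: continue
        P=W[l==i];(cx,cy),(w,h),a=cv2.minAreaRect(P[:,:2].astype(np.float32))
        bx=cv2.boxPoints(((cx,cy),(w,h),a));e=max((bx[1]-bx[0],bx[2]-bx[1]),key=lambda v:np.hypot(*v))
        print('wrist mod',round(cx,1),round(cy,1),'yaw',round(np.degrees(np.arctan2(e[1],e[0]))%180,1),round(w),round(h),np.median(P[:,2]).round(1),s[i,4])
    return d
E
python3 - <<'E'
from h import *
d=wmod(574,-339);save('w13',d['img'],1.5)
E
```

```text
wrist mod 575.9 -341.9 yaw 101.6 62 101 26.4 6381
```

View pics/w13.png

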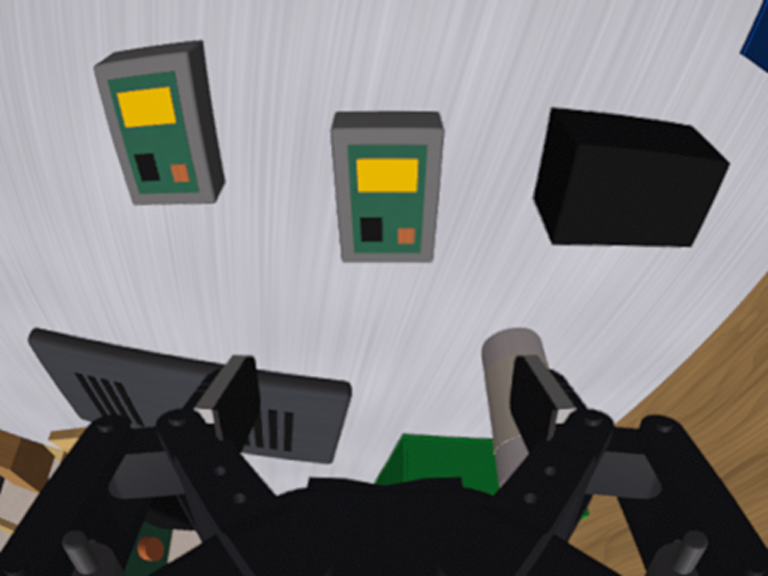

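Run:
```python
from h import *
b,dt,zt=60,20,7
x,y,yaw=574.4,-339.3,101.5
if pick(x,y,yaw,b,dt,zt,pre=60):
    P,R=pick_pose(x,y,yaw,b,dt,zt,dz=230)
    arm.servo_line(P,R,feed=250); o=arm.observe();print(round(o['grip_width'],1),np.round(o['wrist_force'],1))
    held(b,dt,zt);heldw(b,dt,zt)
    go_above(2,b,dt,zt)
    held(b,dt,zt)
    d=arm.get_image('wrist');save('w14',d['img'],1.5)
    d=arm.get_image('side');save('s14',d['img'],1.5);print(arm.observe()['time_s'])
```

```text
down False [ 571.2 -320.1    8.5] want [ 570.4 -319.7    7. ] [0.3 1.2 0.2]
grip 60.6 [-3.2  4.8 12. ] [ 571.  -319.9    8.4]
60.8 [-0.5  0.3 -3.2]
top n 12.2 at m 25.9 tilt deg [-0.8  0.1] n at m=0 12.5 | end m 46.6 tilt [-0.7 -0.1] 3389 2974
w range on end face [-29.9  30. ]
top n 12.8 at m 25.8 tilt deg [-0.8  0. ] n at m=0 13.2 | end m 47.7 tilt [-0.7 -0.3] 3338 2960
35.0417
```

View pics/w14.png

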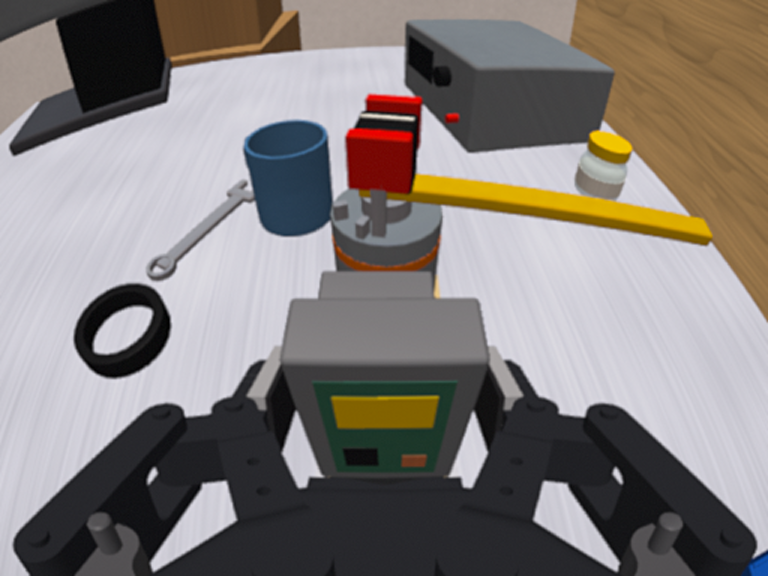

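View pics/s14.png

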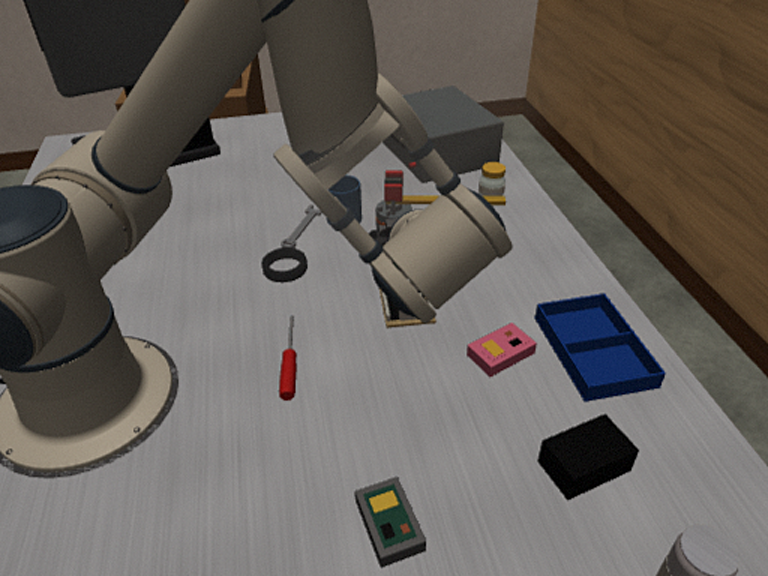

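Run:
```python
from h import *
b,dt,zt=60,20,7
c=lower(2,b,dt,zt)
d=arm.get_image('wrist');save('w15',d['img'],1.5)
if c and arm.observe()['tcp_pos'][2]<85:
    retreat(120)
    P,R=pick_pose(430.8,-314.9,98.6,b=68,dt=22,zt=7,dz=150); arm.move_ptp(P,R)
    wmod(430.8,-314.9)
    d=arm.get_image('top');standing(d);save('t15',d['img'],1.5)
```

```text
lower True cz now 58.7 [ 0.3 -1.4  7.3] [ 0.37  0.19 -0.01]
t 37.4583 [ 0.5  0.5 -0.7]
wrist mod 432.2 -317.0 yaw 98.9 63 100 26.3 6224
slot 0 202 z 105.8 rx [-78.3 -66.2 -53.6] ry [-21.4   7.   34.6]
slot 1 198 z 106.2 rx [-117.5 -106.   -93.5] ry [-26.4   2.   30.1]
slot 2 194 z 106.4 rx [-159.1 -147.1 -135.2] ry [-26.4   1.6  30.6]
```

View pics/t15.png

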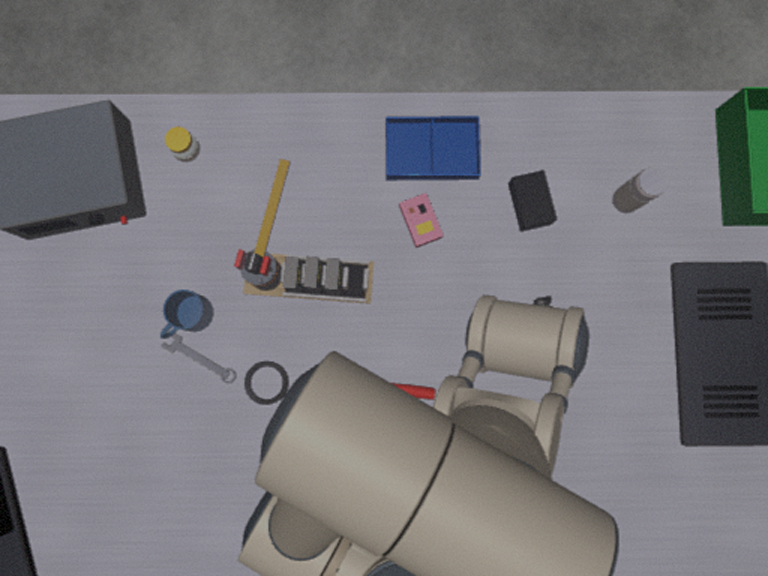

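View pics/w15.png

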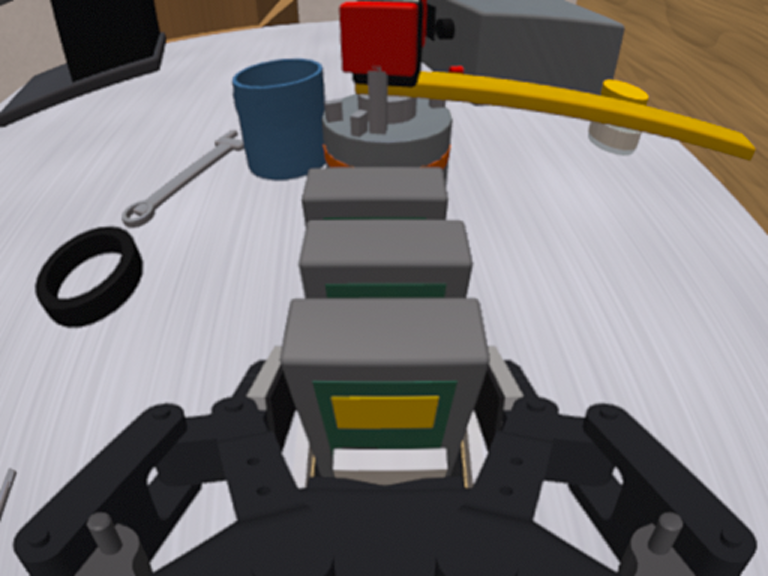

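Three are seated with tops at about 106 mm, and D has not moved. Next I pick D.

Run:
```python
from h import *
b,dt,zt=68,22,7
x,y,yaw=430.9,-315.2,98.7
try: ok=pick(x,y,yaw,b,dt,zt,pre=60)
except arm.PlanningError as e: print(e); ok=False
if ok:
    P,R=pick_pose(x,y,yaw,b,dt,zt,dz=230)
    arm.servo_line(P,R,feed=250); o=arm.observe();print(round(o['grip_width'],1),np.round(o['wrist_force'],1))
    held(b,dt,zt);heldw(b,dt,zt)
    go_above(3,b,dt,zt)
    held(b,dt,zt)
    d=arm.get_image('wrist');save('w16',d['img'],1.5);print(arm.observe()['time_s'])
    d=arm.get_image('side');save('s16',d['img'],1.5)
```

```text
down False [ 428.3 -294.1    8.4] want [ 427.6 -293.5    7. ] [-0.1 -0.3  0.6]
grip 60.9 [-1.6  4.  18.1] [ 428.1 -293.7    8.3]
60.4 [ 0.6  0.7 -1.8]
top n 12.3 at m 25.6 tilt deg [-0.8  0.1] n at m=0 12.6 | end m 47.5 tilt [-0.6 -0.2] 4199 2461
w range on end face [-29.9  29.7]
top n 12.9 at m 25.5 tilt deg [-0.6 -0. ] n at m=0 13.2 | end m 48.6 tilt [-0.4 -0.2] 4115 2444
43.8667
```

View pics/w16.png

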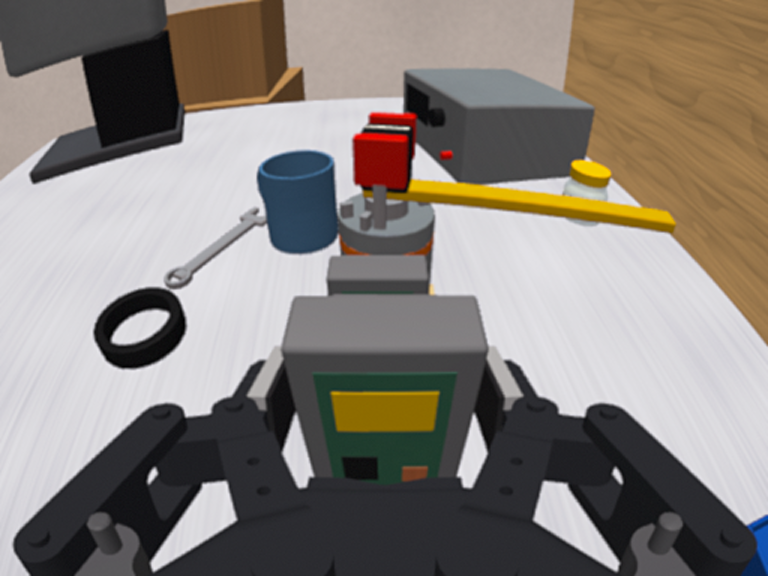

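View pics/s16.png

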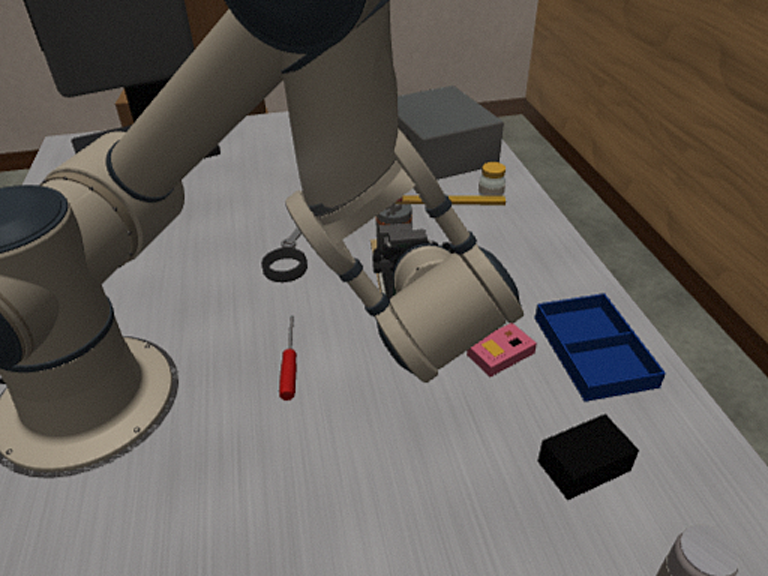

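Run:
```python
from h import *
d=arm.get_image('side');W=cloud(d)
r=W[150:255,245:345]; s=d['img'][150:255,245:345].astype(int)
k=(r[...,2]>45)&(r[...,1]<60); print(k.sum(),np.nanmin(r[k][:,2]),r[k][np.argsort(r[k][:,2])[:200:20]].round())
```

```text
6692 163.33434173248656 [[512.  42. 163.]
 [587.  58. 173.]
 [479.  -5. 177.]
 [514.  35. 180.]
 [486.  -5. 182.]
 [479.  -2. 184.]
 [491.  -4. 186.]
 [489.  -2. 188.]
 [482.  -3. 190.]
 [488.  26. 191.]]
```

Run:
```python
from h import *
b,dt,zt=68,22,7
c=lower(3,b,dt,zt,off=(-1,0))
z=arm.observe()['tcp_pos'][2];print(z)
if c and z<87:
    retreat(130)
    P=np.array(arm.observe()['tcp_pos']);P[2]+=150;arm.servo_line(P,feed=200)
    P,R=[*RO,280],down(RYAW+270+80.2-360)
    q=arm.solve_ik(P,R);print(q)
    arm.move_ptp([480,-100,330],down(RYAW+270))
    d=arm.get_image('top');standing(d);save('t17',d['img'],1.5)
    d=arm.get_image('side');save('s17',d['img'],1.5)
```

```text
lower True cz now 57.8 [ 0.1 -0.4  5.4] [ 0.27  0.12 -0.05]
79.84076434037465
t 46.4333 [-0.3  0.8 -0.4]
[ 2.04867379e+01  2.67577810e+01  7.18639705e+01 -2.54444375e-14
  8.13782485e+01 -5.47132621e+01]
slot 0 202 z 106.4 rx [-78.  -66.4 -54. ] ry [-21.6   6.9  34.9]
slot 1 198 z 106.2 rx [-117.6 -105.7  -93.4] ry [-25.8   1.5  30.1]
slot 2 195 z 106.0 rx [-158.9 -147.  -135.3] ry [-26.    1.9  30.7]
slot 3 193 z 105.4 rx [-201.4 -189.6 -177.9] ry [-26.2   3.   30.8]
```

View pics/t17.png

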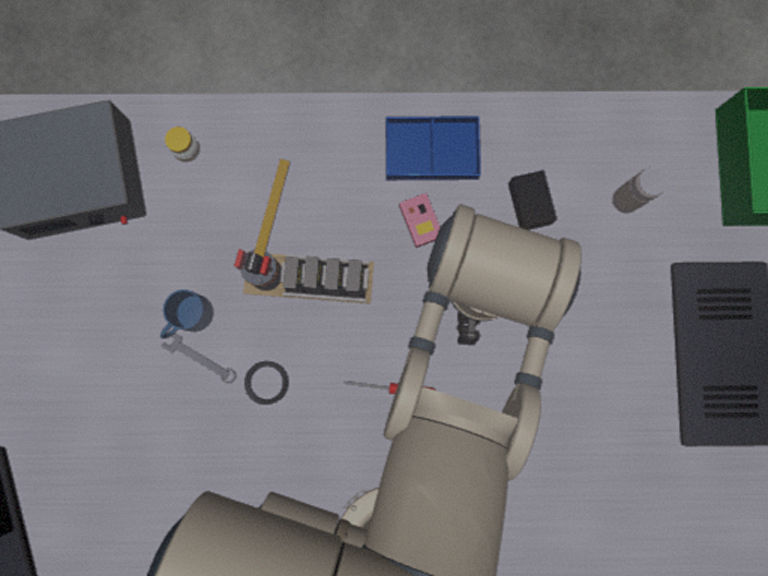

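View pics/s17.png

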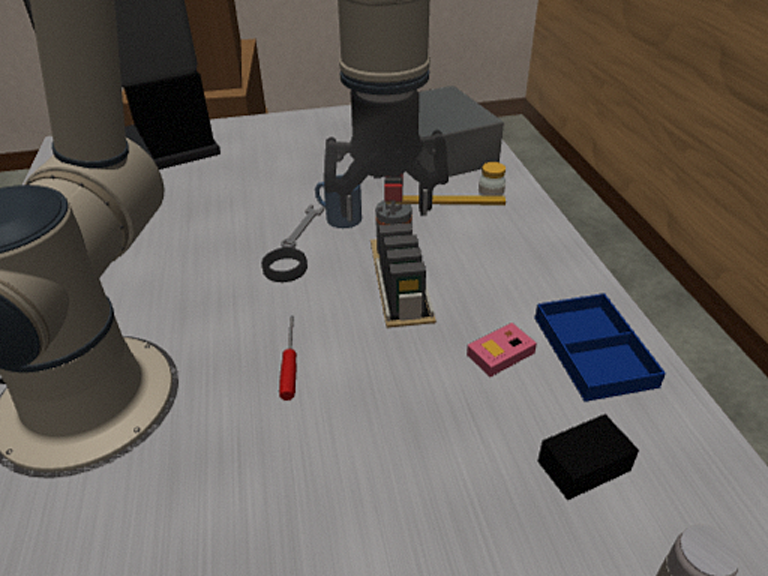

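Run:
```python
from h import *
R=down(RYAW+270+80.5)
arm.move_ptp([*RO,280],R)
print(arm.servo_line([*RO,140],feed=120,contact_N=8),arm.observe()['tcp_pos'])
arm.grasp(); o=arm.observe(); print(o['grip_width'],o['wrist_force'],o['torque'],o['time_s'])
q0=np.array(o['qpos']);print(q0.round(1))
for a in (6,20,40,60,74,79,81,82.5,84):
    q=q0.copy();q[5]+=a;arm.move_joints(q);o=arm.observe();print(a,round(o['qpos'][5],1),np.round(o['wrist_force'],1),np.round(o['torque'],2),round(o['grip_width'],1))
    if a>70 and abs(o['torque'][2])>1.8: break
d=arm.get_image('side');save('s18',d['img'][80:240,200:360],4)
```

```text
False [570.70120718 276.83337882 140.73567023]
41.76208728815327 [ -8.39311999 -16.08254882  26.45344855] [-2.66608935  1.40974406 -0.07648658] 51.6083
[ 20.4  34.2  81.5  -0.1  64.3 -55. ]
6 -49.1 [-5.  -3.  11.5] [-0.46  0.67 -0.07] 40.3
20 -35.1 [-4.7 -1.4 10.2] [-0.11  0.56 -0.1 ] 40.7
40 -15.2 [-1.9  1.2  8.2] [ 0.22  0.18 -0.09] 40.4
60 4.8 [0.4 2.6 6.2] [ 0.46 -0.21 -0.05] 40.4
74 18.7 [3.6 1.7 5.5] [ 0.5  -0.65 -0.05] 40.1
79 23.7 [3.9 2.6 5.4] [ 0.48 -0.71  0.03] 40.4
81 25.7 [4.2 2.3 5.1] [ 0.47 -0.7   0.22] 40.2
82.5 27.1 [4.5 2.7 4.7] [ 0.43 -0.73  1.09] 40.2
84 28.6 [4.9 2.5 4.9] [ 0.45 -0.74  1.87] 40.6
```

View pics/s18.png

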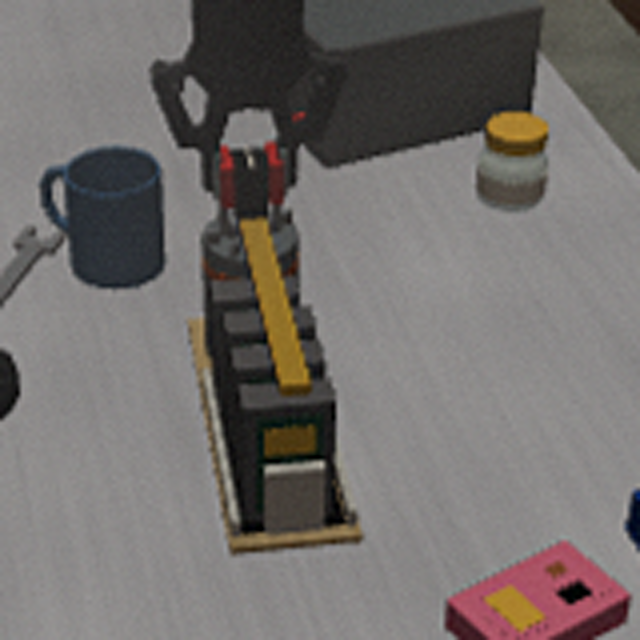

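Run:
```python
from h import *
arm.open_gripper(); p=arm.observe()['tcp_pos']
arm.servo_line([p[0],p[1],300],feed=150)
arm.move_ptp([400,-200,350],down(RYAW+270))
d=arm.get_image('top');W=cloud(d);z=W[...,2];img=d['img'].astype(int);standing(d);save('t19',d['img'],1.5)
R,G,B=img[...,0],img[...,1],img[...,2]
reg=(W[...,0]>500)&(W[...,0]<650)&(W[...,1]>40)&(W[...,1]<340)
P=W[reg&(R>100)&(G>80)&(B<75)&(z>125)&(z<142)]
ln=cv2.fitLine(P[:,:2].astype(np.float32),cv2.DIST_HUBER,0,.01,.01).ravel();print('bar',np.degrees(np.arctan2(ln[1],ln[0])),P.min(0),P.max(0))
red=reg&(R>110)&(R>2*G)&(z>120);n,l,s,c=cv2.connectedComponentsWithStats(red.astype(np.uint8))
for i in range(1,n):
  if s[i,4]>4: print('red',s[i,4],W[l==i].mean(0).round(1))
d=arm.get_image('side');save('s19',d['img'],1.5)
for q in ('mug','tape_roll','wrench'): print(q,[(np.round(b['xyz']).tolist(),round(b['conf'],2)) for b in arm.boxes_of('top',q)][:2])
o=arm.observe();print(o['time_s'],np.round(o['wrist_force'],1))
```

```text
slot 0 132 z 105.8 rx [-78.1 -65.9 -54.4] ry [-22.7  17.6  35.8]
slot 1 130 z 106.3 rx [-117.4 -105.6  -93.7] ry [-27.5  13.5  31.5]
slot 2 127 z 106.3 rx [-158.9 -146.7 -135.3] ry [-27.8  12.3  31. ]
slot 3 129 z 105.5 rx [-201.2 -189.1 -177.5] ry [-27.   13.   31.5]
bar 85.19466 [542.89073295  63.07159423 125.23245877] [577.47990595 260.52335647 141.79871908]
red 34 [595.1 274.  176. ]
red 37 [545.2 278.8 176.6]
mug [([490.0, 434.0, 36.0], 0.84)]
tape_roll [([561.0, 217.0, 135.0], 0.73), ([345.0, 272.0, 24.0], 0.54)]
wrench []
58.3083 [ 0.3 -0.4 -0. ]
```

View pics/t19.png

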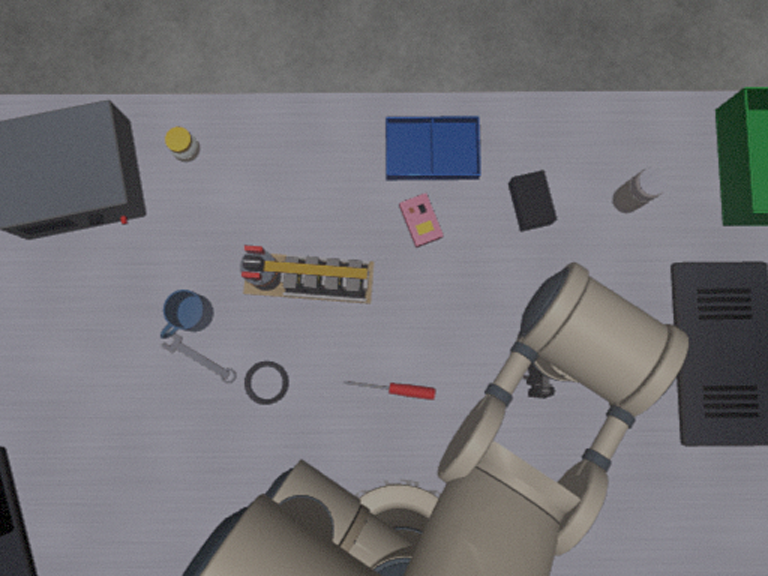

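View pics/s19.png

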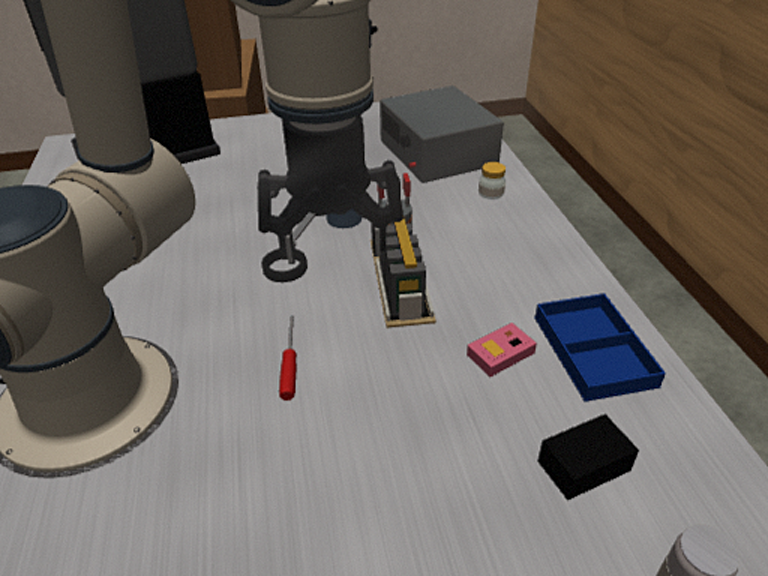

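Run:
```python
from h import *
print(arm.job_done())
```

```text
the job is handed in; nothing more can be done
None
```

I opened the knob to its counter-clockwise stop, stood all four grey modules on end in slots 1–4, and turned the knob back home. I handed the job in at about 58 s of the 210 s allowed; it reported no verdict.

- **Knob:** both tabs were squeezed for each turn, and each turn ended with a clear torque rise against the stop. In the last picture the bar lies at 85.2° and the tabs are out again. The fins gave the rack about 85°.
- **Modules:** all four tops measure 105.5–106.3 mm above the bench, which matches modules resting on the slot floors.
- **Other objects:** the tape roll, mug, wrench and pink look-alike sit at the same pixels as at the start. The last network check found the mug and tape roll in place but missed the wrench, so I judged the wrench by eye.

**What disagreed:** the module nearest the knob sits about 5–6 mm sideways of the slot's centre, close to one side lip. It was centred just before I released it, and I don't know what moved it. It still reads fully seated, so I left it.

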